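# Close and hold the cover of a specimen drying chamber

## Robot

A 6-joint arm with a two-finger parallel gripper is mounted at the origin on a cart in front of the work surface, level with it; the furniture and walls round the work are solid. World frame = base frame: x ahead of the robot, y to its left, z up, the work surface at z = 0. Lengths are in m, angles in rad, forces in N, time in s.
With the tool pointing down it reaches from about 0.15 to 0.775 m from the base axis. Payload 6.1 kg.
Tool frame: the origin (TCP) lies on the centre line of the jaws, within the pads' length; the fingertips stand 8 mm ahead of it and the grasp point (between the pads) lies 11 mm behind it; z points along the fingers, y is the line along which they close (so a half turn about z gives the same grasp; the last joint's range is limited). The gripper opens to 85 mm and grips with 20 to 120 N. Pads are 22 mm wide; open, the fingers measure 114 mm over their backs; the gripper's body (76 mm by 85 mm) begins 54 mm behind the grasp point. The pads swing forward as they close: fully open they stand 13 mm farther back than shut.
Start: joints at [-1.32, 0.126, -0.04, 1.405, 0, 1.571], TCP at [0.13, -0.509, 0.207] pointing down, gripper open.
Joint ranges: [-2.72, 2.72], [-0.95, 1.95], [-1.27, 1.35], [-1.78, 2.02], [-1.46, 1.47], [-3.14, 3.14]. Speed limits (rad/s): [2.39, 2.39, 3.01, 3.14, 3.14, 3.14].

## Interface

Orientations are given as [roll, pitch, yaw] about the fixed x, y, z axes, in that order (R = Rz(yaw) Ry(pitch) Rx(roll)).
In Python, from cell import r, get_image, workorder gives the robot as it stands. The module is installed in compiled form; this text tells all that it offers.
- The arm moves only by the tool move_arm, never from a script. Its argument "commands" is a list of rows, each an object with "slide": the shift along the tool's x, y, z in m, a list of three; "turn": the turn, a rotation vector about the tool's x, y, z in degrees, a list of three; "jaw": the opening, from 0 (shut) to 1 (fully open). A call has 1 to 20 rows; each row shifts and turns the commanded pose from where the row before left it, along the tool's axes as they then stand; what a row does not reach is not made up. A row lasts 1/8 s, in which the tool goes at most 62.5 mm and 10.7 degrees, less where a joint would pass 70% of its speed; a pose out of reach is approached as far as the arm can. A call is refused whole if a number of a shift passes 0.0625 or a number of a turn 10.7, either way. A call with a gripper value outside its range is refused whole. The fingers move at their own pace and stop on an object; "newtons" is the grip in N (left out, the last holds). Time passes only in rows, so rows that do not move let the fingers close. It gives the time, the measured TCP pose, the force, the opening and the grip force at its end, in the units of the state.
- r.observe(): the state, without advancing time (a new reading comes with each control period).
- get_image(name): name is "scene" or "top" or "wrist"; returns a dict with "frame" (384x512x3 uint8, red, green, blue), "intrinsics" (3x3 intrinsics, pixels), "extrinsics" (4x4, takes a point from camera to world coordinates). Camera axes: x right, y down, z forward; pixel columns grow to the right and rows downward; lengths in m; the calibration is good to about 2 mm. A picture is of the moment at which its call begins. There is no depth.
- workorder.job_done(): hands the job in; it is judged then, once.
The state is a dict: "time_s": time; "joints": joint angles; "qvel": joint speeds; "joint_torque": joint torques, N m; "ee_pos": TCP position; "orientation": TCP orientation; "ft_force": force on the tool from outside, world axes, zero at the start; "moment": the same for the moment, N m; "grip_width": finger opening in m; "finger_force": force on a finger pad.
Only numpy, scipy, OpenCV 4.12 (cv2) and the standard library are available. Lean on these libraries where they do the work, as an engineer would, in place of code of your own. Each camera call takes 0.05 s, during which the arm holds its last target. There are 200 camera calls.

## Task

Put the loose specimen tin squarely on top of the column of tins inside the drying chamber and turn the chamber's quarter-turn stud to its stop, so that its wing (and the slot milled along it) lines up with the oblong slot in the cover. Then lay the cover squarely on the chamber, with the wing coming up through the slot, press it down against the springy seal until it is fully home on the metal rim, and finish while still holding it pressed down there, so that I can lock the stud. Leave the stopwatch and the weights where they stand.

Things in the scene. Friction and masses are not known exactly. Their poses are not given: they have to be found in the camera images.
- chamber: Grey open-topped drying chamber fixed on the worktop; flange 95 mm high, dial gauge on its -x face. Origin at worktop height under the centre of its square opening (124 x 124 mm); z up. Outside from x -80 to +80 and y -118 (wide end with the quarter-turn stud) to +80 mm. A metal rim 6 mm wide round its outer edge rises to 97 mm. Inside stands a column of two tins, top at 66 mm.
- opening (a point): Centre of the chamber's opening at the height of the metal rim (97 mm above the worktop): where the cover's origin must come. Axes as the chamber's. The cover is fully home when its underside lies on the rim.
- stud (a joint): Quarter-turn stud at the chamber's -y end, vertical axis. Angle from the chamber's x axis to the wing, counter-clockwise from above: 0 = aligned, at a stop, wing along the chamber's x as the cover's slot will lie; 1.57 = wing along the chamber's y (other stop). Stays where it is left (friction 0.06 N m).
- stud_axis (a point): Point on the stud's axis at mid-height of its wing, 113 mm above the worktop, at x 0, y -98 mm in the chamber's frame. The steel wing is 34 mm long, 10 mm thick, from 103 to 121 mm above the worktop (8 to 26 mm above the flange), with a milled slot along its top.
- seal (a joint): How far the black rubber seal ring round the opening is pressed down (m). At 0 its top is 101 mm above the worktop (6 mm over the flange); it reads 0.004 when the cover lies on the rim. It is a spring of 4 N per mm: fully home takes 16 N, of which the cover's weight gives about 3.5 N, so push down with 13 to 20 N and keep pushing.
- cover: Loose aluminium cover plate lying on the worktop, handle up; 156 mm along x, from y -116 to +78 mm, 5 mm thick, 0.35 kg. Origin: underside of the plate, below the middle of the handle. Fitted, its axes match the chamber's and its origin is at point opening. An oblong slot, 40 mm along x by 16 mm along y, at x 0, y -98 mm, clears the aligned wing by 3 mm all round.
- cover_handle (a point): Middle of the cover's black handle bar, 35 mm above the cover's underside. The bar runs along the cover's y, is 12 mm wide (x) and 14 mm high, with 78 mm free between its feet and 23 mm of free space below it.
- cover_slot (a point): Centre of the cover's oblong slot, on its underside (x 0, y -98 mm in the cover's frame).
- tin_new: Closed steel specimen tin on the worktop, 50 mm along its x, 80 mm along its y, 26 mm high, about 0.12 kg. Origin: centre of its underside, z up.
- tin_mid: Upper tin of the column inside the chamber, same size as the loose tin. Origin: centre of its underside; its lid is 26 mm higher. The loose tin belongs squarely on it, long side along long side. About 37 mm is free between the column and the chamber's walls on its long sides.
- die_cutter: Round specimen punch with wooden knob, 70 mm wide, 98 mm high, a bystander that stands firm. Origin: centre of underside.
- stopwatch: Round black stopwatch, 66 x 60 x 19 mm, a bystander. Origin: centre of underside.
- weight_500: Larger metal calibration weight, 38 mm wide, 58 mm high, a bystander. Origin: centre of underside.
- weight_200: Smaller metal calibration weight, 29 mm wide, 44 mm high, a bystander. Origin: centre of underside.

How it is judged:
By the outcome, as a careful person would: the job done as asked, in the order asked, and still so for the second after the job is handed in, while the arm keeps its last pose, push and grip.
It also fails if it takes over 72 s, if anything falls off the work surface, if the arm or the gripper's body presses on something with over 40 N, if the wrist force passes 120 N, or if a joint passes its speed limit or range.

## Working session

There is one attempt and no reset: what is moved stays moved. The work goes in short steps, Python scripts to look and compute and a tool call to move; the robot and the scene stay as the last step left them, time stands still between calls to the robot, and variables do not carry over. Pictures are saved under pics/ and viewed, at most 10 in all, crops included, and the job is handed in when it is done.

Besides the shell and the picture viewer there is one more tool, called after "Request:" as name(argument=value, ...) on one line, values as JSON. move_arm: Moves the arm, as the interface text tells. Its arguments: {"type":"object","properties":{"commands":{"type":"array","items":{"type":"object","properties":{"slide":{"type":"array","items":{"type":"number"}},"turn":{"type":"array","items":{"type":"number"}},"jaw":{"type":"number"}}}},"newtons":{"type":"number"}},"required":["commands"]}

```bash
mkdir -p pics; cat > h.py <<'E'
from cell import r,get_image
import numpy as np,cv2
def shot(n,f=None):
    d=get_image(n)
    if f: cv2.imwrite('pics/'+f,d['frame'][:,:,::-1])
    return d
def ray(d,uv,z):
    K=np.array(d['intrinsics']);E=np.array(d['extrinsics'])
    v=E[:3,:3]@np.linalg.inv(K)@[uv[0],uv[1],1];o=E[:3,3]
    return (o+v*(z-o[2])/v[2]).round(4)
def proj(d,p):
    K=np.array(d['intrinsics']);E=np.array(d['extrinsics'])
    c=K@(E[:3,:3].T@(np.array(p)-E[:3,3]));return (c[:2]/c[2]).round(1)
E
python3 - <<'E'
from h import *
import pickle
D={n:shot(n) for n in('top','scene')}
pickle.dump(D,open('d0.pkl','wb'))
for n in D: cv2.imwrite(f'pics/{n}0.png',cv2.resize(D[n]['frame'][:,:,::-1],(800,600),interpolation=cv2.INTER_CUBIC));print(n,np.round(D[n]['extrinsics'],3),D[n]['intrinsics'])
print(r.observe())
E
```

```text
top [[-0.025 -0.986  0.164  0.336]
 [-0.999  0.028  0.016 -0.096]
 [-0.02  -0.164 -0.986  1.226]
 [ 0.     0.     0.     1.   ]] [[362.67124957   0.         255.27846021]
 [  0.         362.67124957 194.05773919]
 [  0.           0.           1.        ]]
scene [[-0.654 -0.509  0.56  -0.277]
 [-0.757  0.455 -0.47   0.575]
 [-0.015 -0.731 -0.683  1.067]
 [ 0.     0.     0.     1.   ]] [[391.98782934   0.         263.39477603]
 [  0.         391.98782934 196.33377912]
 [  0.           0.           1.        ]]
{'time_s': 0.1, 'joints': array([-1.32001393e+00,  1.26345151e-01, -4.05008790e-02,  1.40540449e+00,
        1.45489226e-06,  1.57083169e+00]), 'qvel': array([ 4.63772805e-04, -6.91193460e-04,  3.70033171e-03, -1.73714445e-03,
       -8.15662548e-05, -4.23434455e-04]), 'joint_torque': array([-7.41736549e-04, -4.36900735e+01,  3.53606057e+01,  1.35747122e-02,
       -2.79131189e-05, -8.39439707e-06]), 'ee_pos': array([ 0.1301859 , -0.50818841,  0.20639581]), 'orientation': array([-3.14013846e+00, -1.40346332e-06,  2.50747028e-01]), 'ft_force': array([ 0.31882359, -0.80618101, -0.30279221]), 'moment': array([ 0.01446032, -0.01111835,  0.01671033]), 'finger_force': 0.0, 'grip_width': 0.0852343436080465}
```

View pics/top0.png

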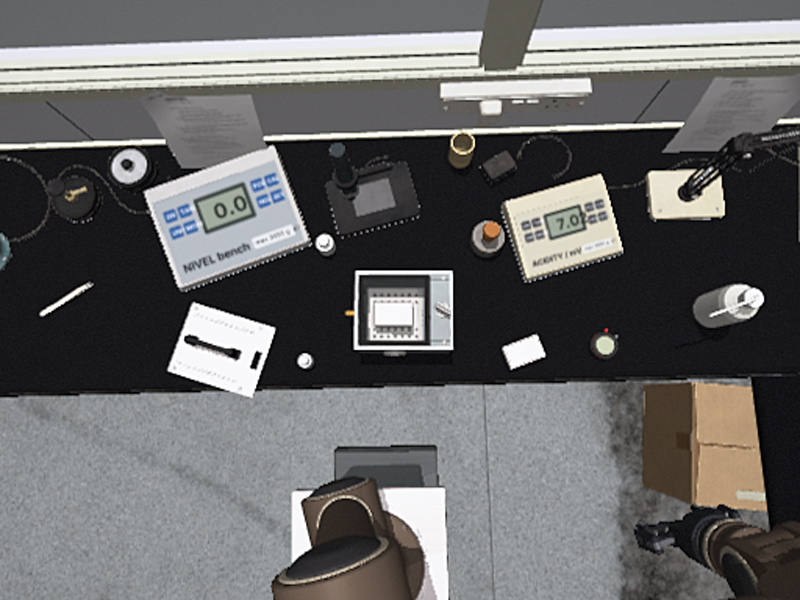

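View pics/scene0.png

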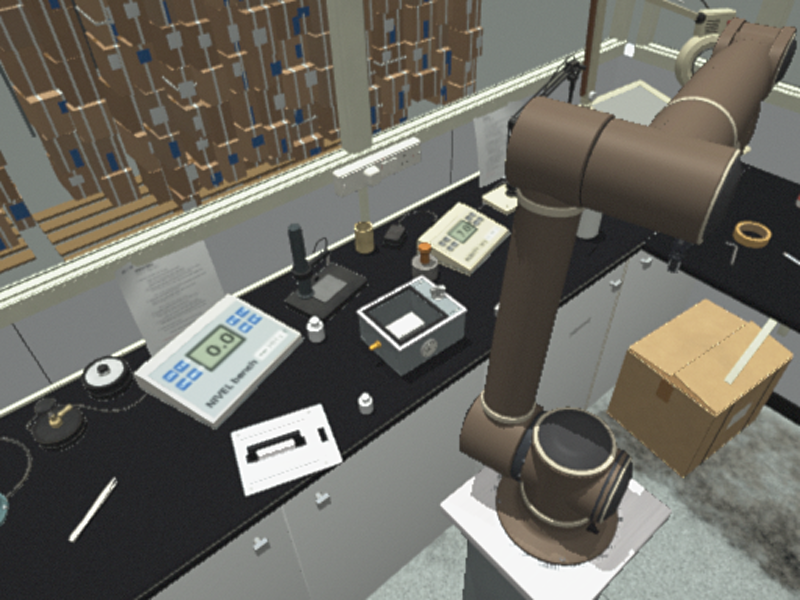

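The top view (800x600 scaled) shows the chamber at about (403,310) with its stud at (443,310), the loose tin at (523,352), the cover at (222,350) with its slot at (256,359), and the stopwatch at (604,345). The scene view agrees.

```bash
python3 - <<'E'
from h import *
import pickle
d=pickle.load(open('d0.pkl','rb'))['top'];f=d['frame'];g=cv2.cvtColor(f,cv2.COLOR_RGB2GRAY)
def rect(box,z,thr,tag):
    x0,y0,x1,y1=[int(v/1.5625) for v in box]
    m=(g[y0:y1,x0:x1]>thr).astype(np.uint8)
    cs,_=cv2.findContours(m,cv2.RETR_EXTERNAL,cv2.CHAIN_APPROX_NONE)
    c=max(cs,key=cv2.contourArea).reshape(-1,2)+[x0,y0]
    p=np.array([ray(d,u,z)[:2] for u in c])
    rc=cv2.minAreaRect((p*1000).astype(np.float32));print(tag,rc)
    bp=cv2.boxPoints(rc)
    for a,b in((0,1),(1,2)): print('   edge',np.linalg.norm(bp[b]-bp[a]),np.degrees(np.arctan2(*(bp[b]-bp[a])[::-1])))
rect((150,295,290,405),.005,130,'cover')
rect((495,325,555,375),.026,130,'tin')
rect((340,262,462,362),.097,130,'chamber')
rect((372,298,415,328),.066,200,'mid')
for n,u,z in(('slot',(256,359),.005),('stud',(443,310),.121),('h1',(188,341),.042),('h2',(238,353),.042),('watch',(604,345),.019),('w200',(305,361),.044),('w500',(324,243),.058),('cut',(489,232),.098)): print(n,ray(d,np.array(u)/1.5625,z))
a=f[165:235,210:300,::-1];cv2.imwrite('pics/c1.png',cv2.resize(a,None,fx=8,fy=8,interpolation=cv2.INTER_CUBIC))
E
```

```text
cover ((443.3994445800781, 311.5445556640625), (296.9752502441406, 220.23780822753906), 88.59548950195312)
   edge 220.2378 -1.4045031
   edge 296.97528 88.59549
tin ((425.9107360839844, -336.6681823730469), (50.91832733154297, 80.4205322265625), 19.071523666381836)
   edge 80.420525 -70.92846
   edge 50.9183 19.071505
chamber ((511.64617919921875, -77.23829650878906), (214.9415740966797, 159.68661499023438), 88.32254028320312)
   edge 159.6866 -1.6774566
   edge 214.94157 88.32254
mid ((513.270751953125, -63.54478454589844), (56.27783966064453, 86.19351196289062), 0.7099485993385315)
   edge 86.193504 -89.29005
   edge 56.277847 0.7099422
slot [0.4253 0.2348 0.005 ]
stud [ 0.5034 -0.1651  0.121 ]
h1 [0.4643 0.3697 0.042 ]
h2 [0.4361 0.263  0.042 ]
watch [ 0.4346 -0.5089  0.019 ]
w200 [0.4156 0.1215 0.044 ]
w500 [0.6645 0.0789 0.058 ]
cut [ 0.6663 -0.2669  0.098 ]
```

View pics/c1.png

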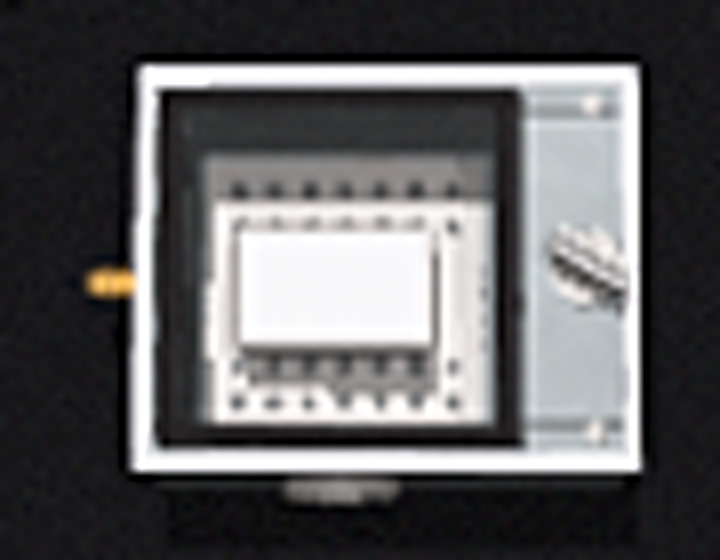

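The chamber crop shows the wing running from about (552,240) to (625,295), roughly 53° from the chamber's x axis, and the tin column near (335,290). I'll go above the tin next.

Request:
move_arm(commands=[{"slide":[0.041,-0.0115,-0.0055],"jaw":1},{"slide":[0.041,-0.0115,-0.0055]},{"slide":[0.041,-0.0115,-0.0055]},{"slide":[0.041,-0.0115,-0.0055]},{"slide":[0.041,-0.0115,-0.0055]},{"slide":[0.041,-0.0115,-0.0055]},{"slide":[0.041,-0.0115,-0.0055]},{"slide":[0.041,-0.0115,-0.0055]},{"turn":[0,0,9.5]},{"turn":[0,0,9.5]},{"turn":[0,0,9.5]},{"turn":[0,0,9.5]},{"turn":[0,0,9.5]},{"turn":[0,0,9.5]},{"turn":[0,0,9.5]},{"turn":[0,0,9.5]},{"turn":[0,0,9.3]},{}], newtons=40)

```text
$.commands[0]: bad value
```

```bash
cat >> h.py <<'E'
def rect(d,box,z,mask,tag=''):
    x0,y0,x1,y1=box
    cs,_=cv2.findContours(mask[y0:y1,x0:x1].astype(np.uint8),cv2.RETR_EXTERNAL,cv2.CHAIN_APPROX_NONE)
    c=max(cs,key=cv2.contourArea).reshape(-1,2)+[x0,y0]
    p=np.array([ray(d,u,z)[:2] for u in c])*1000
    rc=cv2.minAreaRect(p.astype(np.float32));print(tag,np.round(rc[0],1),np.round(rc[1],1),round(rc[2],2));return rc
def delta(x,y,z,yawdeg=None):
    o=r.observe();p=o['ee_pos'];w=o['orientation'];a=w[2]
    D=np.array([x,y,z])-p;c,s=np.cos(a),np.sin(a)
    print('t',o['time_s'],'pos',p.round(4),'rpy',np.degrees(w).round(2),'F',np.round(o['ft_force'],1))
    print('slide mm',(1000*np.array([c*D[0]+s*D[1],s*D[0]-c*D[1],-D[2]])).round(1),'turn z', None if yawdeg is None else round(np.degrees(a)-yawdeg,2))
E
python3 - <<'E'
from h import *
d=shot('wrist','w1.png');delta(.426,-.337,.25,-70.93)
E=np.array(d['extrinsics']);print(E.round(3))
for p in((.426,-.337,.026),(.5116,-.07,.097)):print(proj(d,p))
E
```

```text
t 0.15 pos [ 0.1302 -0.5083  0.2065] rpy [-179.93   -0.     14.37] F [0.3 0.3 0.5]
slide mm [329.  -92.5 -43.5] turn z 85.3
[[ 0.248 -0.93  -0.271  0.198]
 [-0.969 -0.239 -0.068 -0.491]
 [-0.001  0.279 -0.96   0.373]
 [ 0.     0.     0.     1.   ]]
[ 161.2 -190.5]
[-357.6 -695.1]
```

View pics/w1.png

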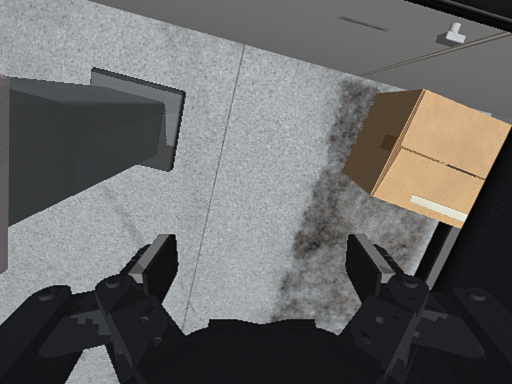

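The wrist picture shows only floor, with the jaws at (165,265) and (360,265): the move was refused. I'll write out full rows and combine slides with turns.

Request:
move_arm(commands=[{"slide":[0.041,-0.0115,-0.0055],"turn":[0,0,0],"jaw":1},{"slide":[0.041,-0.0115,-0.0055],"turn":[0,0,0],"jaw":1},{"slide":[0.041,-0.0115,-0.0055],"turn":[0,0,0],"jaw":1},{"slide":[0.041,-0.0115,-0.0055],"turn":[0,0,0],"jaw":1},{"slide":[0.041,-0.0115,-0.0055],"turn":[0,0,0],"jaw":1},{"slide":[0.041,-0.0115,-0.0055],"turn":[0,0,0],"jaw":1},{"slide":[0.041,-0.0115,-0.0055],"turn":[0,0,0],"jaw":1},{"slide":[0.041,-0.0115,-0.0055],"turn":[0,0,0],"jaw":1},{"slide":[0,0,0],"turn":[0,0,9.5],"jaw":1},{"slide":[0,0,0],"turn":[0,0,9.5],"jaw":1},{"slide":[0,0,0],"turn":[0,0,9.5],"jaw":1},{"slide":[0,0,0],"turn":[0,0,9.5],"jaw":1},{"slide":[0,0,0],"turn":[0,0,9.5],"jaw":1},{"slide":[0,0,0],"turn":[0,0,9.5],"jaw":1},{"slide":[0,0,0],"turn":[0,0,9.5],"jaw":1},{"slide":[0,0,0],"turn":[0,0,9.5],"jaw":1},{"slide":[0,0,0],"turn":[0,0,9.3],"jaw":1},{"slide":[0,0,0],"turn":[0,0,0],"jaw":1}], newtons=40)

```text
time_s: 2.4
ee_pos: [0.3095, -0.4311, 0.2509]
orientation: [-3.028, 0.028, -1.015]
ft_force: [-0.0, 0.4, 0.4]
grip_width: 0.0857
finger_force: 0.0
```

```bash
python3 - <<'E'
from h import *
d=shot('wrist','w2.png');delta(.426,-.337,.25,-70.93)
E=np.array(d['extrinsics']);print(E.round(3))
print(proj(d,(.426,-.337,.026)))
g=cv2.cvtColor(d['frame'],cv2.COLOR_RGB2GRAY)
cs,_=cv2.findContours((g>130).astype(np.uint8),cv2.RETR_EXTERNAL,cv2.CHAIN_APPROX_NONE)
for c in cs:
    if cv2.contourArea(c)>600:print(cv2.boundingRect(c),cv2.contourArea(c))
E
```

```text
t 2.45 pos [ 0.3108 -0.4303  0.251 ] rpy [-173.46    1.6   -58.03] F [0.3 0.1 0.1]
slide mm [ -18.2 -147.1    1. ] turn z 12.9
[[-0.846 -0.529 -0.069  0.333]
 [-0.521  0.792  0.318 -0.505]
 [-0.114  0.304 -0.946  0.415]
 [ 0.     0.     0.     1.   ]]
[177.2 162.8]
(404, 345, 55, 39) 1298.0
(0, 203, 110, 88) 2947.5
(159, 134, 39, 59) 1660.0
(216, 32, 30, 33) 720.5
(447, 0, 65, 60) 2153.5
(162, 0, 350, 335) 53418.0
(0, 0, 95, 96) 6927.5
```

View pics/w2.png

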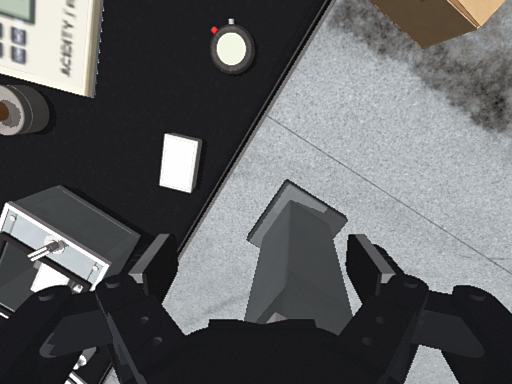

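The wrist view shows the tin at (180,163) right where predicted, and the stopwatch at (233,48). The rows were speed-clipped, so the pose is short and tilted. I'll measure the tin and correct.

```bash
cat >> h.py <<'E'
from scipy.spatial.transform import Rotation as Ro
def delta(x,y,z,yawdeg,rows=0):
    """turn first (rotvec in tool axes), then slide in the turned frame"""
    o=r.observe();p=o['ee_pos'];R=Ro.from_euler('xyz',o['orientation']);T=Ro.from_euler('xyz',[180,0,yawdeg],degrees=True)
    print('t',o['time_s'],'pos',p.round(4),'rpy',np.degrees(o['orientation']).round(2),'F',np.round(o['ft_force'],1),'j',o['joints'].round(2),'grip',o['grip_width'],o['finger_force'])
    D=np.array([x,y,z])-p
    print('TURN deg',np.degrees((R.inv()*T).as_rotvec()).round(2),'then SLIDE mm',(1000*T.inv().apply(D)).round(1),'or SLIDE FIRST',(1000*R.inv().apply(D)).round(1))
E
python3 - <<'E'
from h import *
d=shot('wrist');g=cv2.cvtColor(d['frame'],cv2.COLOR_RGB2GRAY)
rect(d,(140,115,210,210),.026,g>180,'tin180');rect(d,(140,115,210,210),.026,g>215,'tin215')
print(g[163,155:205])
delta(.4255,-.337,.25,-70.9)
E
```

```text
tin180 [ 424.9 -336.4] [48.7 78.5] 19.21
tin215 [ 424.9 -336.5] [47.7 77.8] 19.26
[ 30  32  29  30  29  24  31 118 255 244 240 255 255 255 255 254 255 255
 255 255 255 255 255 255 255 255 255 255 255 255 255 255 255 255 255 255
 255 255 246 251 227 106  73  82  78  24  16  19  19  22]
t 2.5 pos [ 0.3117 -0.4297  0.2511] rpy [-173.45    1.58  -57.92] F [-0.2 -0.1 -0.1] j [-1.01  0.16  0.1   1.53  0.11  3.14] grip 0.0856493931616652 0.0
TURN deg [-6.34  2.32 12.87] then SLIDE mm [ -50.4 -137.8    1.1] or SLIDE FIRST [ -18.1 -144.5   18.2]
```

Joint 6 had hit its limit (j6 = j1 + π − yaw). I'll use the equivalent grasp yaw of 109° instead.

Request:
move_arm(commands=[{"slide":[-0.0045,-0.036,0.0045],"turn":[0,0,0],"jaw":1},{"slide":[-0.0045,-0.036,0.0045],"turn":[0,0,0],"jaw":1},{"slide":[-0.0045,-0.036,0.0045],"turn":[0,0,0],"jaw":1},{"slide":[-0.0045,-0.036,0.0045],"turn":[0,0,0],"jaw":1},{"slide":[0,0,0],"turn":[-6.5,1.6,0],"jaw":1},{"slide":[0,0,0],"turn":[0,0,-10.5],"jaw":1},{"slide":[0,0,0],"turn":[0,0,-10.5],"jaw":1},{"slide":[0,0,0],"turn":[0,0,-10.5],"jaw":1},{"slide":[0,0,0],"turn":[0,0,-10.5],"jaw":1},{"slide":[0,0,0],"turn":[0,0,-10.5],"jaw":1},{"slide":[0,0,0],"turn":[0,0,-10.5],"jaw":1},{"slide":[0,0,0],"turn":[0,0,-10.5],"jaw":1},{"slide":[0,0,0],"turn":[0,0,-10.5],"jaw":1},{"slide":[0,0,0],"turn":[0,0,-10.5],"jaw":1},{"slide":[0,0,0],"turn":[0,0,-10.5],"jaw":1},{"slide":[0,0,0],"turn":[0,0,-10.5],"jaw":1},{"slide":[0,0,0],"turn":[0,0,-10.5],"jaw":1},{"slide":[0,0,0],"turn":[0,0,-10.5],"jaw":1},{"slide":[0,0,0],"turn":[0,0,-10.5],"jaw":1},{"slide":[0,0,0],"turn":[0,0,-10.5],"jaw":1}])

```text
time_s: 5.0
ee_pos: [0.3504, -0.3846, 0.2541]
orientation: [3.073, -0.028, 1.879]
ft_force: [0.2, 0.8, -0.5]
grip_width: 0.0853
finger_force: 0.0
```

```bash
python3 - <<'E'
from h import *
delta(.4252,-.3366,.10,109.2)
E
```

```text
t 5.0 pos [ 0.3504 -0.3846  0.2541] rpy [176.06  -1.62 107.68] F [ 0.2  0.8 -0.5] j [-0.88  0.12  0.06  1.51  0.07  0.39] grip 0.0853133610590296 0.0
TURN deg [ 3.96 -1.57 -1.57] then SLIDE mm [ 20.7  86.4 154.1] or SLIDE FIRST [ 18.6  75.  160.2]
```

Request:
move_arm(commands=[{"slide":[0,0,0],"turn":[4.0,-1.6,-1.6],"jaw":1},{"slide":[0.004,0.0175,0.025],"turn":[0,0,0],"jaw":1},{"slide":[0.004,0.0175,0.025],"turn":[0,0,0],"jaw":1},{"slide":[0.004,0.0175,0.025],"turn":[0,0,0],"jaw":1},{"slide":[0.004,0.0175,0.025],"turn":[0,0,0],"jaw":1},{"slide":[0.004,0.0165,0.025],"turn":[0,0,0],"jaw":1},{"slide":[0,0,0.025],"turn":[0,0,0],"jaw":1},{"slide":[0,0,0],"turn":[0,0,0],"jaw":1},{"slide":[0,0,0],"turn":[0,0,0],"jaw":1}])

```text
time_s: 6.12
ee_pos: [0.4255, -0.3386, 0.1049]
orientation: [-3.141, 0.001, 1.899]
ft_force: [0.6, -0.3, -0.4]
grip_width: 0.0858
finger_force: 0.0
```

```bash
python3 - <<'E'
from h import *
d=shot('wrist')
print('expect',proj(d,(.4252,-.3366,.026)));g=cv2.cvtColor(d['frame'],cv2.COLOR_RGB2GRAY)
cs,_=cv2.findContours((g>180).astype(np.uint8),cv2.RETR_EXTERNAL,cv2.CHAIN_APPROX_NONE)
for c in cs:
    if cv2.contourArea(c)>600:
        print(cv2.boundingRect(c),cv2.contourArea(c))
        x,y,w,h=cv2.boundingRect(c);rect(d,(x,y,x+w,y+h),.026,g>180)
delta(.4252,-.3366,.015,109.2)
E
```

```text
expect [262.6 184.1]
(404, 345, 49, 39) 1247.5
 [ 671.1 -474.2] [50.9 54.2] 9.51
(70, 345, 35, 39) 631.5
 [ 307.9 -590.2] [60.2 22.7] 83.11
(405, 248, 107, 46) 3063.5
 [ 637.9 -362.6] [111.6  42.9] 9.36
(234, 138, 58, 86) 4344.5
 [ 424.9 -335.1] [49.1 78.8] 19.34
(0, 0, 244, 213) 35529.0
 [ 278.2 -302.1] [173.8 194.3] 0.0
t 6.175 pos [ 0.4256 -0.339   0.1052] rpy [-1.7998e+02  1.0000e-01  1.0880e+02] F [0.5 0.5 0.7] j [-0.67  0.18 -0.2   1.19 -0.    0.57] grip 0.08561088982413322 0.0
TURN deg [-0.02  0.1  -0.4 ] then SLIDE mm [ 2.4  0.4 90.2] or SLIDE FIRST [ 2.5  0.4 90.2]
```

Request:
move_arm(commands=[{"slide":[0.0033,0.0005,0.03],"turn":[0,0,-0.5],"jaw":1},{"slide":[0,0,0.03],"turn":[0,0,0],"jaw":1},{"slide":[0,0,0.02],"turn":[0,0,0],"jaw":1},{"slide":[0,0,0.014],"turn":[0,0,0],"jaw":1},{"slide":[0,0,0],"turn":[0,0,0],"jaw":1},{"slide":[0,0,0],"turn":[0,0,0],"jaw":0},{"slide":[0,0,0],"turn":[0,0,0],"jaw":0},{"slide":[0,0,0],"turn":[0,0,0],"jaw":0},{"slide":[0,0,0],"turn":[0,0,0],"jaw":0},{"slide":[0,0,0],"turn":[0,0,0],"jaw":0},{"slide":[0,0,0],"turn":[0,0,0],"jaw":0}], newtons=40)

```text
time_s: 7.55
ee_pos: [0.4242, -0.3355, 0.0098]
orientation: [-3.14, 0.0, 1.907]
ft_force: [-0.1, -0.4, -0.1]
grip_width: 0.0003
finger_force: 0.0
```

```bash
python3 - <<'E'
from h import *
delta(.51,-.34,.25,89)
E
```

```text
t 7.55 pos [ 0.4242 -0.3355  0.0098] rpy [-1.7991e+02  1.0000e-02  1.0928e+02] F [-0.1 -0.4 -0.1] j [-0.67  0.23 -0.36  0.99 -0.    0.57] grip 0.00025743368848923177 0.0
TURN deg [-0.08  0.03 20.28] then SLIDE mm [  -3.    85.9 -240.2] or SLIDE FIRST [ -32.6   79.1 -240.3]
```

```bash
python3 - <<'E'
from h import *
shot('wrist','w3.png')
E
```

```text
(no output)
```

View pics/w3.png

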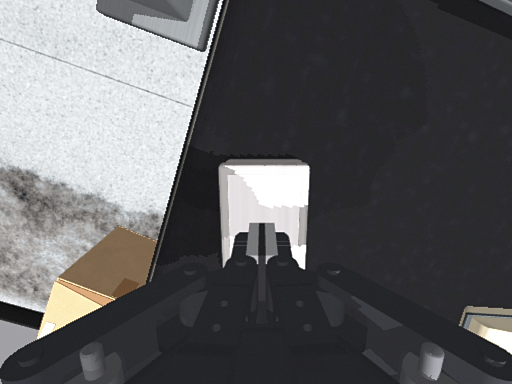

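The wrist view shows the shut fingers with tips at (262,225), and the tin spanning x 220 to 308 with its far edge at y 162. I'll check whether it slid.

```bash
python3 - <<'E'
from h import *
d=shot('wrist');o=r.observe();R=Ro.from_euler('xyz',o['orientation']);p=o['ee_pos']
E=np.array(d['extrinsics']);print('cam in tool',R.inv().apply(E[:3,3]-p).round(3),R.inv().apply(E[:3,2]).round(2))
for t in((0,0,0),(0,0,.008),(0,0,-.011)):print('tool pt',t,proj(d,p+R.apply(t)))
c=np.array([.425,-.3357,0]);Rt=Ro.from_euler('z',19.3,degrees=True)
for a in((-.025,-.04,.026),(.025,-.04,.026),(.025,.04,.026),(-.025,.04,.026),(-.025,-.04,0),(.025,-.04,0)):print('tin',a,proj(d,c+Rt.apply(a)))
t=shot('top');g=cv2.cvtColor(t['frame'],cv2.COLOR_RGB2GRAY)
cv2.imwrite('pics/c2.png',cv2.resize(t['frame'][195:255,305:375,::-1],None,fx=8,fy=8))
u=proj(t,(.425,-.3357,.026));print(u);
E
```

```text
cam in tool [ 0.071 -0.001 -0.167] [-0.28  0.    0.96]
tool pt (0, 0, 0) [262.3 221.2]
tool pt (0, 0, 0.008) [262.3 216.3]
tool pt (0, 0, -0.011) [262.4 228.5]
tin (-0.025, -0.04, 0.026) [222.9 292.3]
tin (0.025, -0.04, 0.026) [303.9 292.4]
tin (0.025, 0.04, 0.026) [310.1 165.1]
tin (-0.025, 0.04, 0.026) [217.3 165.1]
tin (-0.025, -0.04, 0) [227.7 268.8]
tin (0.025, -0.04, 0) [298.7 268.9]
[334.6 224.9]
```

View pics/c2.png

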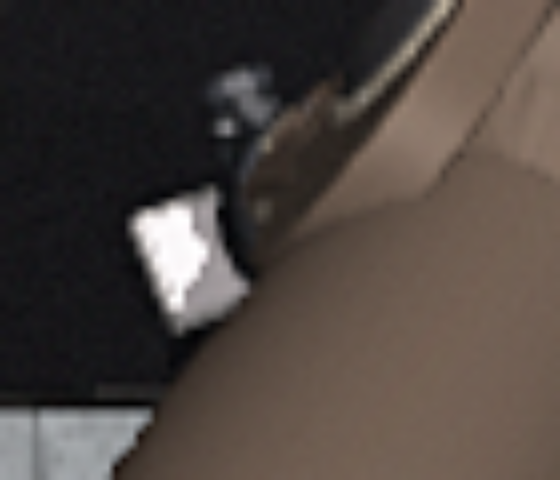

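The tin has not moved: its predicted outline matches, so the fingers closed above it. I'll find the real fingertip depth from the images.

```bash
python3 - <<'E'
from h import *
d=shot('wrist');o=r.observe();R=Ro.from_euler('xyz',o['orientation']);p=o['ee_pos']
print(np.array(d['intrinsics']).round(1)[0], p)
for x in(-.011,0,.011):
  print(x,[(z,proj(d,p+R.apply((x,0,z)))[1]) for z in(-.05,-.04,-.03,-.02,-.01,0,.008)])
print('open inner/outer edges at x=.011:',[(z,proj(d,p+R.apply((.011,.0425,z))),proj(d,p+R.apply((.011,-.0425,z)))) for z in(-.05,-.03,-.015,-.005)])
cv2.imwrite('pics/c3.png',np.hstack([cv2.resize(d['frame'][140:300,200:330,::-1],None,fx=3.2,fy=3.2),cv2.resize(cv2.imread('pics/w2.png')[220:300,120:220],(390,512))]))
E
```

```text
[285.2   0.  261.4] [ 0.42420323 -0.33549246  0.00978174]
-0.011 [(-0.05, np.float64(284.5)), (-0.04, np.float64(272.5)), (-0.03, np.float64(261.9)), (-0.02, np.float64(252.7)), (-0.01, np.float64(244.4)), (0, np.float64(237.0)), (0.008, np.float64(231.7))]
0 [(-0.05, np.float64(264.0)), (-0.04, np.float64(253.1)), (-0.03, np.float64(243.6)), (-0.02, np.float64(235.2)), (-0.01, np.float64(227.8)), (0, np.float64(221.2)), (0.008, np.float64(216.4))]
0.011 [(-0.05, np.float64(242.5)), (-0.04, np.float64(232.8)), (-0.03, np.float64(224.5)), (-0.02, np.float64(217.1)), (-0.01, np.float64(210.6)), (0, np.float64(204.8)), (0.008, np.float64(200.6))]
open inner/outer edges at x=.011: [(-0.05, array([356.6, 242.5]), array([168.8, 242.5])), (-0.03, array([344.3, 224.5]), array([180.8, 224.5])), (-0.015, array([336.9, 213.8]), array([187.9, 213.7])), (-0.005, array([332.7, 207.6]), array([192. , 207.6]))]
```

View pics/c3.png

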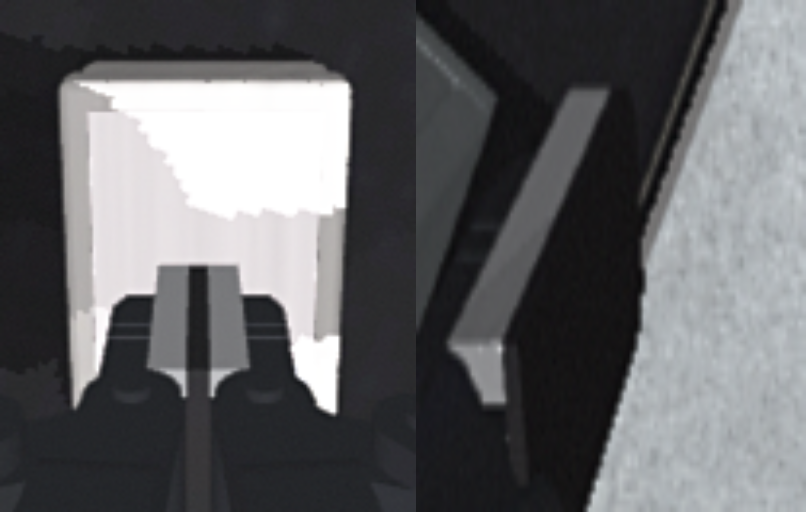

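In the closed view the pads' upper ends are at y 223 to 256, about z −30 mm in the tool frame, and the rest is hidden inside the tin, with no contact force. I'll lift a little and see what the tin does.

Request:
move_arm(commands=[{"slide":[0,0,-0.01],"turn":[0,0,0],"jaw":0},{"slide":[0,0,-0.01],"turn":[0,0,0],"jaw":0},{"slide":[0,0,-0.02],"turn":[0,0,0],"jaw":0},{"slide":[0,0,-0.02],"turn":[0,0,0],"jaw":0},{"slide":[0,0,0],"turn":[0,0,0],"jaw":0}])

```text
time_s: 8.38
ee_pos: [0.4255, -0.3364, 0.0721]
orientation: [3.141, 0.004, 1.907]
ft_force: [-0.5, -0.8, -0.2]
grip_width: 0.0001
finger_force: 0.0
```

```bash
python3 - <<'E'
from h import *
d=shot('wrist','w4.png');delta(.425,-.3357,.07,109.3)
E
```

```text
t 8.425 pos [ 0.4249 -0.336   0.0708] rpy [-1.7998e+02  1.2000e-01  1.0928e+02] F [-0.4 -0.2 -0.1] j [-0.67  0.19 -0.26  1.11 -0.    0.57] grip -0.00013130245027063837 0.0
TURN deg [-0.02  0.12 -0.02] then SLIDE mm [0.2 0.2 0.8] or SLIDE FIRST [0.2 0.2 0.8]
```

View pics/w4.png

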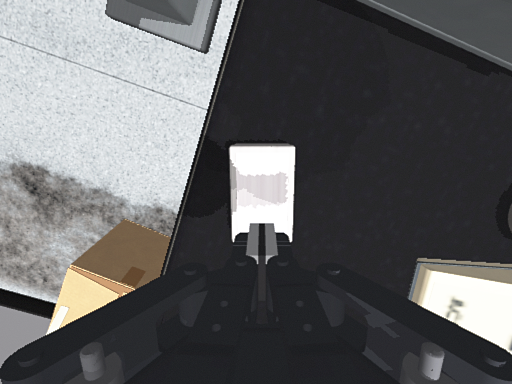

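The wrist view shows the tin unmoved on the table below (230–295, 145–240). The pad ends are still at y 223 to 256, with nothing extending beyond them. So the tips sit well above where the TCP reading suggests. I'll descend open in small steps and watch the force.

Request:
move_arm(commands=[{"slide":[0,0,0],"turn":[0,0,0],"jaw":1},{"slide":[0,0,0],"turn":[0,0,0],"jaw":1},{"slide":[0,0,0],"turn":[0,0,0],"jaw":1},{"slide":[0,0,0],"turn":[0,0,0],"jaw":1},{"slide":[0,0,0.03],"turn":[0,0,0],"jaw":1},{"slide":[0,0,0.02],"turn":[0,0,0],"jaw":1},{"slide":[0,0,0.01],"turn":[0,0,0],"jaw":1},{"slide":[0,0,0.002],"turn":[0,0,0],"jaw":1},{"slide":[0,0,0.002],"turn":[0,0,0],"jaw":1},{"slide":[0,0,0.002],"turn":[0,0,0],"jaw":1},{"slide":[0,0,0],"turn":[0,0,0],"jaw":1}])

```text
time_s: 9.8
ee_pos: [0.4244, -0.3356, 0.0041]
orientation: [-3.14, 0.001, 1.907]
ft_force: [-0.2, -0.5, 0.2]
grip_width: 0.0856
finger_force: 0.0
```

Request:
move_arm(commands=[{"slide":[0,0,0.003],"turn":[0,0,0],"jaw":1},{"slide":[0,0,0.002],"turn":[0,0,0],"jaw":1},{"slide":[0,0,0.002],"turn":[0,0,0],"jaw":1},{"slide":[0,0,0.002],"turn":[0,0,0],"jaw":1},{"slide":[0,0,0],"turn":[0,0,0],"jaw":1}])

```text
time_s: 10.42
ee_pos: [0.4241, -0.3354, -0.0054]
orientation: [-3.14, -0.0, 1.907]
ft_force: [-0.2, 0.2, -0.2]
grip_width: 0.0855
finger_force: 0.0
```

Request:
move_arm(commands=[{"slide":[0,0,0.002],"turn":[0,0,0],"jaw":1},{"slide":[0,0,0.002],"turn":[0,0,0],"jaw":1},{"slide":[0,0,0.002],"turn":[0,0,0],"jaw":1},{"slide":[0,0,0.002],"turn":[0,0,0],"jaw":1},{"slide":[0,0,0],"turn":[0,0,0],"jaw":1}])

```text
time_s: 11.05
ee_pos: [0.424, -0.3354, -0.0134]
orientation: [-3.14, -0.0, 1.907]
ft_force: [0.1, 0.8, 0.8]
grip_width: 0.085
finger_force: 0.0
```

Request:
move_arm(commands=[{"slide":[0,0,0.003],"turn":[0,0,0],"jaw":1},{"slide":[0,0,0.003],"turn":[0,0,0],"jaw":1},{"slide":[0,0,0.002],"turn":[0,0,0],"jaw":1},{"slide":[0,0,0.002],"turn":[0,0,0],"jaw":1},{"slide":[0,0,0.002],"turn":[0,0,0],"jaw":1},{"slide":[0,0,0.002],"turn":[0,0,0],"jaw":1},{"slide":[0,0,0],"turn":[0,0,0],"jaw":1}])

```text
time_s: 11.92
ee_pos: [0.4241, -0.3354, -0.0274]
orientation: [-3.14, -0.0, 1.907]
ft_force: [-0.8, -0.4, -0.2]
grip_width: 0.0856
finger_force: 0.0
```

Request:
move_arm(commands=[{"slide":[0,0,0],"turn":[0,0,0],"jaw":0.4},{"slide":[0,0,0],"turn":[0,0,0],"jaw":0.4},{"slide":[0,0,0],"turn":[0,0,0],"jaw":0.4},{"slide":[0,0,0],"turn":[0,0,0],"jaw":0.4},{"slide":[0,0,0],"turn":[0,0,0],"jaw":0.4}], newtons=30)

```text
time_s: 12.55
ee_pos: [0.4244, -0.3357, -0.0269]
orientation: [-3.14, 0.001, 1.907]
ft_force: [-0.8, -0.4, 2.5]
grip_width: 0.0492
finger_force: 32.7
```

The tin is gripped at 49 mm with the TCP reading −27 mm, so the real tips stand about 35 mm behind the stated place. I'll use that offset from here on. Next I'll lift, and refine the chamber and column from the stored top picture.

Request:
move_arm(commands=[{"slide":[0,0,-0.01],"turn":[0,0,0],"jaw":0.4},{"slide":[0,0,-0.03],"turn":[0,0,0],"jaw":0.4},{"slide":[0,0,-0.05],"turn":[0,0,0],"jaw":0.4},{"slide":[0,0,-0.05],"turn":[0,0,0],"jaw":0.4},{"slide":[0,0,-0.05],"turn":[0,0,0],"jaw":0.4},{"slide":[0,0,0],"turn":[0,0,0],"jaw":0.4}], newtons=40)

```text
time_s: 13.3
ee_pos: [0.4261, -0.3368, 0.1676]
orientation: [3.139, 0.007, 1.907]
ft_force: [-0.3, 0.5, -2.0]
grip_width: 0.0492
finger_force: 42.9
```

```bash
python3 - <<'E'
from h import *
import pickle
D=pickle.load(open('d0.pkl','rb'))
d=D['top'];g=cv2.cvtColor(d['frame'],cv2.COLOR_RGB2GRAY)
b=[int(v/1.5625) for v in(335,258,465,358)]
for thr in(120,180):
    m=(g>thr).astype(np.uint8)
    # rim only: fill holes then open to remove knob
    cs,_=cv2.findContours(m[b[1]:b[3],b[0]:b[2]],cv2.RETR_EXTERNAL,cv2.CHAIN_APPROX_NONE)
    M=np.zeros_like(m);cv2.drawContours(M,[max(cs,key=cv2.contourArea)+np.array(b[:2])],-1,1,-1)
    M=cv2.morphologyEx(M,cv2.MORPH_OPEN,np.ones((15,15)))
    rect(d,b,.097,M,'chamber')
for t in(225,240,250):
    rect(d,[238,190,266,212],.066,g>t,'mid')
sub=d['frame'][165:235,210:300].astype(int)
print(g[200,225:275]);print(g[185:215,252])
b2=[int(v/1.5625) for v in(160,300,280,400)]
m=(g>130).astype(np.uint8);cs,_=cv2.findContours(m[b2[1]:b2[3],b2[0]:b2[2]],cv2.RETR_EXTERNAL,cv2.CHAIN_APPROX_NONE)
M=np.zeros_like(m);cv2.drawContours(M,[max(cs,key=cv2.contourArea)+np.array(b2[:2])],-1,1,-1)
rc=rect(d,b2,.005,M,'cover')
delta(.512,-.07,.17,88.4)
d=shot('wrist');o=r.observe();R=Ro.from_euler('xyz',o['orientation']);p=o['ee_pos'];g=cv2.cvtColor(d['frame'],cv2.COLOR_RGB2GRAY)
for w in (.034,.036,.038):
  print('tin exp far corners',[proj(d,p+R.apply((.04,s*.025,-w+.008))) for s in(-1,1)])
print(g[80:200,262]);print(g[150,180:345])
E
```

```text
chamber [511.4 -85.4] [198.7 159.7] 88.32
chamber [511.4 -86.2] [196.9 159.7] 88.33
mid [506.4 -64.7] [87.7 65.2] 88.24
mid [509.5 -64.8] [74.6 39.3] 88.43
mid [507.9 -64.8] [68.1 36. ] 88.43
[197 215 250 255  71  29  38  38  55  56 121 206 244 213 170 246 252 249
 249 249 249 249 249 249 249 249 249 249 249 249 249 249 249 248 249 249
 249 251 236 129 248 237 221 225 224 183 142  16  37  57]
[135 136 126  98  99 199 246 197 182 249 252 249 249 249 249 249 249 249
 249 249 251 252 232 129  68  97 102 130 142 130]
cover [448.3 311.5] [256.2 210.4] 88.58
t 13.3 pos [ 0.4261 -0.3368  0.1676] rpy [179.86   0.38 109.28] F [-0.3  0.5 -2. ] j [-0.67  0.16 -0.09  1.32 -0.    0.57] grip 0.04924748668011125 42.85200119018555
TURN deg [ 0.21  0.35 20.88] then SLIDE mm [269.   78.4  -2.4] or SLIDE FIRST [223.4 169.2  -3.5]
tin exp far corners [array([212.6, 165.4]), array([310.2, 165.3])]
tin exp far corners [array([212. , 166.2]), array([310.8, 166.2])]
tin exp far corners [array([211.3, 167.1]), array([311.5, 167. ])]
[ 24  25  26  28  27  26  26  26  27  27  31  29  31  30  29  29  29  29
  2
[... 382 characters left out ...]
 227 230 253 252 252 252 252]
[162 163 162 161 181 187 189 188 177 171 179 179 183 194 186 183 186 185
 169 186 183 182 176 165 176 173 181 192  77   7  17  52  38  15  17  16
  15  16  20  16  20  18  19  19  18  21  17  16  19  22  17  21  23  20
  20  17  19  17  19  17  19  20  20  18  20  19  18  21  20  18  19  19
  18  14  28  26  25  26  28  28  30  27  28  27  28  28  28  28  28  29
  27  27  29  25  26  28  25  27  25  26  28  24  27  28  28  28  27  27
  27  26  27  28  27  26  29  29  30  29  31  30  28  28  28  30  28  27
  30  30  28  30  29  30  27  30  31  30  31  31  29  29  28  29  28  30
  27  30  29  28  29  30  29  30  29  29  29  27  28  31  28  30  30  28
  29  34  30]
```

Request:
move_arm(commands=[{"slide":[0,0,0],"turn":[0.1,0.2,10.5],"jaw":0.4},{"slide":[0,0,0],"turn":[0.1,0.2,10.4],"jaw":0.4},{"slide":[0.0284,0.0164,0],"turn":[0,0,0],"jaw":0.4},{"slide":[0.0284,0.0164,0],"turn":[0,0,0],"jaw":0.4},{"slide":[0.0284,0.0164,0],"turn":[0,0,0],"jaw":0.4},{"slide":[0.0284,0.0164,0],"turn":[0,0,0],"jaw":0.4},{"slide":[0.0284,0.0164,0],"turn":[0,0,0],"jaw":0.4},{"slide":[0,0,0],"turn":[0,0,0],"jaw":0.4},{"slide":[0,0,0],"turn":[0,0,0],"jaw":0.4}])

```text
time_s: 14.48
ee_pos: [0.5095, -0.1957, 0.1618]
orientation: [-3.133, -0.006, 1.543]
ft_force: [0.2, 1.0, -1.4]
grip_width: 0.049
finger_force: 42.7
```

```bash
python3 - <<'E'
from h import *
import pickle
d=shot('wrist','w5.png');pickle.dump(d,open('d5.pkl','wb'))
delta(.512,-.0665,.17,88.32)
from h import *
T=pickle.load(open('d0.pkl','rb'))['top'];print('mid from top',ray(T,(251.4,200.8),.066))
R=Ro.from_euler('z',-1.68,degrees=True)
for n,a in(('o',(0,0,.097)),('rim-+',(-.08,.08,.097)),('rim++',(.08,.08,.097)),('rim+-',(.08,-.118,.097)),('mid',(0,0,.066)),('stud',(0,-.098,.121))):print(n,proj(d,np.array([.512,-.0665,0])+R.apply(a)))
g=cv2.cvtColor(d['frame'],cv2.COLOR_RGB2GRAY)
for t in(190,225,240):
  cs,_=cv2.findContours((g>t).astype(np.uint8),cv2.RETR_LIST,cv2.CHAIN_APPROX_NONE)
  for c in cs:
    if cv2.contourArea(c)>800:
      p=np.array([ray(d,u[0],.066)[:2] for u in c])*1000;rc=cv2.minAreaRect(p.astype(np.float32));print(t,cv2.boundingRect(c),np.round(rc[0],1),np.round(rc[1],1),round(rc[2],2))
E
```

```text
t 14.525 pos [ 0.5095 -0.196   0.1621] rpy [-179.55   -0.33   88.36] F [-0.3  0.3 -1.2] j [-0.37  0.18 -0.08  1.33  0.    1.23] grip 0.04927941510750329 42.67772912979126
TURN deg [-0.45 -0.33  0.04] then SLIDE mm [129.6  -1.3  -7.9] or SLIDE FIRST [129.6  -1.3  -7.1]
mid from top [ 0.5068 -0.0646  0.066 ]
o [261.5  20.7]
rim-+ [ 138.9 -117. ]
rim++ [ 385.4 -118. ]
rim+- [356.9 178.7]
mid [261.8  31.3]
stud [261.1 160.1]
190 (365, 325, 34, 57) [ 637.7 -404.5] [30.  89.7] 15.48
190 (432, 276, 56, 50) [ 730.7 -324.2] [38.9 86.1] 51.31
190 (207, 186, 111, 57) [ 507.9 -228.7] [ 58.1 108.3] 87.22
190 (263, 0, 109, 178) [ 555.5 -118.6] [147.2  87.3] 88.32
190 (229, 0, 57, 77) [508.  -72.3] [57.7 47.1] 88.36
190 (202, 0, 102, 105) [503.4 -83.9] [80.9 82.6] 88.27
190 (149, 0, 22, 170) [ 422. -111.] [140.1   6.3] 88.43
225 (215, 195, 94, 45) [ 507.4 -232.3] [46.8 91.2] 88.56
225 (349, 0, 23, 178) [ 595.9 -119.7] [147.1   5.8] 88.34
225 (233, 0, 49, 72) [508.  -70.3] [53.6 40.1] 88.38
225 (149, 0, 22, 170) [ 422. -111.] [140.1   6. ] 88.39
240 (215, 195, 94, 45) [ 507.3 -232.3] [46.8 91.1] 88.56
240 (349, 0, 23, 178) [ 596.  -119.7] [147.1   5.6] 88.33
240 (233, 0, 49, 72) [507.9 -70.3] [53.6 39.7] 88.38
```

Request:
move_arm(commands=[{"slide":[-0.03,0,-0.004],"turn":[-0.4,-0.3,0],"jaw":0.4},{"slide":[-0.03,0,-0.003],"turn":[0,0,0],"jaw":0.4},{"slide":[0,0,0],"turn":[0,0,0],"jaw":0.4},{"slide":[0,0,0],"turn":[0,0,0],"jaw":0.4}])

```text
time_s: 15.02
ee_pos: [0.508, -0.2561, 0.1696]
orientation: [3.141, -0.001, 1.541]
ft_force: [-0.5, 0.5, -1.6]
grip_width: 0.0493
finger_force: 42.7
```

```bash
python3 - <<'E'
from h import *
d=shot('wrist','w6.png')
delta(.508,-.0645,.17,88.35)
g=cv2.cvtColor(d['frame'],cv2.COLOR_RGB2GRAY)
for t in(190,235):
  cs,_=cv2.findContours((g>t).astype(np.uint8),cv2.RETR_LIST,cv2.CHAIN_APPROX_NONE)
  for c in cs:
    b=cv2.boundingRect(c)
    if cv2.contourArea(c)>500 and b[1]<300:
      for z in(.066,.097):
        p=np.array([ray(d,u[0],z)[:2] for u in c])*1000;rc=cv2.minAreaRect(p.astype(np.float32));print(t,b,z,np.round(rc[0],1),np.round(rc[1],1),round(rc[2],2))
E
```

```text
t 15.075 pos [ 0.5082 -0.2557  0.1696] rpy [ 1.7998e+02 -4.0000e-02  8.8350e+01] F [ 0.5 -0.4 -1.4] j [-0.47  0.21 -0.02  1.34  0.    1.13] grip 0.04927365431891389 42.71056115627289
TURN deg [ 0.02 -0.04 -0.  ] then SLIDE mm [191.1  -5.7  -0.4] or SLIDE FIRST [191.1  -5.7  -0.2]
190 (262, 292, 52, 32) 0.066 [ 531.9 -406.8] [61.2 34.6] 5.52
190 (262, 292, 52, 32) 0.097 [ 529.3 -381.4] [54.2 30.6] 5.65
190 (342, 219, 155, 114) 0.066 [ 703.  -348.3] [107.2 219. ] 61.76
190 (342, 219, 155, 114) 0.097 [ 680.8 -329.6] [ 95.  193.8] 61.74
190 (206, 185, 114, 58) 0.066 [ 507.4 -293.1] [ 62.1 113.1] 88.29
190 (206, 185, 114, 58) 0.097 [ 507.6 -280.6] [ 55. 100.] 88.22
190 (200, 0, 100, 25) 0.066 [ 501.8 -111.1] [17.9 82.5] 88.32
190 (200, 0, 100, 25) 0.097 [ 502.6 -119.6] [15.9 73. ] 88.33
190 (151, 0, 216, 103) 0.066 [ 508.3 -143. ] [ 81.3 179.8] 88.33
190 (151, 0, 216, 103) 0.097 [ 508.4 -147.8] [ 72.  159.2] 88.33
235 (342, 219, 155, 114) 0.066 [ 705.8 -347.1] [103.  219.5] 59.4
235 (342, 219, 155, 114) 0.097 [ 683.3 -328.6] [ 91.2 194.3] 59.36
235 (215, 195, 94, 43) 0.066 [ 506.7 -295.3] [46.  94.1] 88.29
235 (215, 195, 94, 43) 0.097 [ 507.  -282.7] [40.7 83.3] 88.3
235 (168, 0, 199, 103) 0.066 [ 512.  -143.1] [ 81.3 172.2] 88.32
235 (168, 0, 199, 103) 0.097 [ 511.6 -147.9] [ 72.  152.4] 88.32
235 (151, 0, 16, 103) 0.066 [ 421.6 -140.4] [81.2  5.9] 88.38
235 (151, 0, 16, 103) 0.097 [ 431.6 -145.5] [71.9  5.2] 88.43
```

View pics/w6.png

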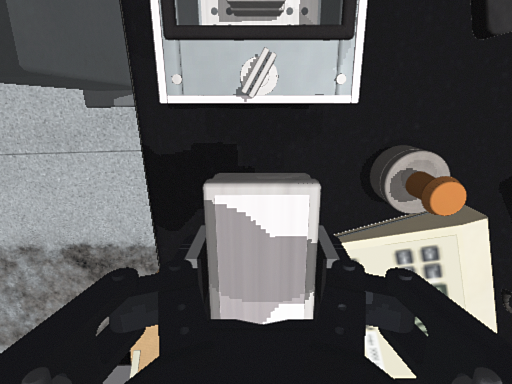

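The picture shows the chamber end with the near rim at row 103, the wing running from (245,95) to (270,50), and the held tin at rows 180 to 320, square in the jaws. The column is out of view, so I move forward.

Request:
move_arm(commands=[{"slide":[0.035,-0.001,0],"turn":[0,0,0],"jaw":0.4},{"slide":[0.035,-0.001,0],"turn":[0,0,0],"jaw":0.4},{"slide":[0.035,-0.001,0],"turn":[0,0,0],"jaw":0.4},{"slide":[0,0,0],"turn":[0,0,0],"jaw":0.4},{"slide":[0,0,0],"turn":[0,0,0],"jaw":0.4}])

```text
time_s: 15.7
ee_pos: [0.5087, -0.1505, 0.17]
orientation: [3.14, 0.0, 1.544]
ft_force: [0.6, -0.4, -2.4]
grip_width: 0.0491
finger_force: 42.7
```

```bash
python3 - <<'E'
from h import *
d=shot('wrist')
g=cv2.cvtColor(d['frame'],cv2.COLOR_RGB2GRAY)
def allr(g,ts,zs,lo,hi):
  for t in ts:
    cs,_=cv2.findContours((g>t).astype(np.uint8),cv2.RETR_LIST,cv2.CHAIN_APPROX_NONE)
    for c in cs:
      b=cv2.boundingRect(c)
      if cv2.contourArea(c)>lo and b[1]<hi:
        for z in zs:
          p=np.array([ray(d,u[0],z)[:2] for u in c])*1000;rc=cv2.minAreaRect(p.astype(np.float32));print(t,b,z,np.round(rc[0],1),np.round(rc[1],1),round(rc[2],2))
allr(g,(190,225,245),(.066,),800,170)
o=r.observe();R=Ro.from_euler('xyz',o['orientation']);p=o['ee_pos']
# held tin: top/bottom edge
print('held far edge rows', [(w,proj(d,p+R.apply((.04,.025,w)))) for w in(-.027,-.053)])
print(g[165:200,262],g[190,195:330])
delta(.508,-.0645,.17,88.35)
c=proj(d,(.511,-.066,.066));print('origin px',c)
E
```

```text
190 (232, 37, 55, 91) 0.066 [508.3 -62.5] [75.9 47.1] 88.45
190 (216, 34, 80, 104) 0.066 [504.4 -65.9] [87.5 70.8] 88.48
190 (205, 31, 97, 114) 0.066 [503.1 -68. ] [96.5 83.1] 88.24
190 (344, 0, 27, 223) 0.066 [596.7 -98.9] [199.5   6.3] 88.35
190 (154, 0, 22, 163) 0.066 [424.2 -63. ] [136.8   6.2] 88.4
225 (236, 41, 46, 83) 0.066 [508.3 -62.3] [69.2 40.1] 88.45
225 (344, 0, 26, 223) 0.066 [596.7 -98.9] [199.5   5.7] 88.36
225 (154, 0, 21, 163) 0.066 [424.1 -63. ] [136.8   5.9] 88.48
245 (236, 42, 46, 82) 0.066 [508.1 -62.6] [68.4 39.3] 88.47
245 (344, 0, 26, 223) 0.066 [596.9 -98.9] [199.5   5.3] 88.36
held far edge rows [(-0.027, array([312.7, 169.1])), (-0.053, array([323.5, 182.9]))]
[ 37  39  40  38  42  39  34  38  67  68  66  71  74  74  67  71  76  89
 127 160 171 182 193 200 199 198 199 198 196 201 240 240 239 238 238] [107 108 106 105 105 106 105 103 104 149 166 187 192 193 193 195 193 194
 195 194 194 194 195 196 195 192 190 188 189 192 195 194 195 197 196 196
 197 197 196 195 193 192 195 196 196 197 198 200 200 200 198 198 198 200
 199 200 201 202 201 200 199 198 198 195 197 196 196 198 201 200 198 198
 196 198 199 202 203 204 205 208 205 203 200 201 199 198 199 197 195 192
 189 187 187 186 188 190 194 195 195 198 198 197 195 196 195 197 198 198
 198 198 200 198 198 197 194 199 199 202 201 205 205 204 196 183 167 151
 184 186 184 185 186 184 186 187 189]
t 15.75 pos [ 0.5087 -0.1509  0.17  ] rpy [1.7994e+02 1.0000e-02 8.8390e+01] F [ 0.4 -0.1 -1.7] j [-0.29  0.14 -0.11  1.33  0.    1.31] grip 0.04935086714855489 42.69314646720886
TURN deg [0.06 0.01 0.04] then SLIDE mm [86.4 -3.2 -0. ] or SLIDE FIRST [86.4 -3.1 -0. ]
origin px [262.   87.9]
```

Request:
move_arm(commands=[{"slide":[0.03,-0.001,0],"turn":[0,0,0],"jaw":0.4},{"slide":[0.03,-0.001,0],"turn":[0,0,0],"jaw":0.4},{"slide":[0.0287,-0.0009,0],"turn":[0,0,0],"jaw":0.4},{"slide":[0,0,0.03],"turn":[0,0,0],"jaw":0.4},{"slide":[0,0,0.03],"turn":[0,0,0],"jaw":0.4},{"slide":[0,0,0],"turn":[0,0,0],"jaw":0.4},{"slide":[0,0,0],"turn":[0,0,0],"jaw":0.4}])

```text
time_s: 16.62
ee_pos: [0.5089, -0.0626, 0.1109]
orientation: [3.14, -0.0, 1.542]
ft_force: [-0.2, -0.2, -0.4]
grip_width: 0.0495
finger_force: 42.5
```

```bash
python3 - <<'E'
from h import *
delta(.5083,-.0622,.043,88.4)
E
```

```text
t 16.625 pos [ 0.5089 -0.0626  0.1109] rpy [179.9   -0.    88.33] F [-0.2 -0.2 -0.4] j [-0.12  0.12 -0.26  1.19  0.    1.48] grip 0.04953886507659344 42.53405749797821
TURN deg [ 0.1  -0.   -0.07] then SLIDE mm [ 0.4 -0.6 67.9] or SLIDE FIRST [ 0.3 -0.7 67.9]
```

Request:
move_arm(commands=[{"slide":[0.0003,-0.0006,0.03],"turn":[0,0,0],"jaw":0.4},{"slide":[0,0,0.025],"turn":[0,0,0],"jaw":0.4},{"slide":[0,0,0.012],"turn":[0,0,0],"jaw":0.4},{"slide":[0,0,0.001],"turn":[0,0,0],"jaw":0.4},{"slide":[0,0,0.0015],"turn":[0,0,0],"jaw":0.4},{"slide":[0,0,0],"turn":[0,0,0],"jaw":0.4}])

```text
time_s: 17.38
ee_pos: [0.5085, -0.0617, 0.0414]
orientation: [3.139, -0.0, 1.543]
ft_force: [1.5, -0.2, -1.8]
grip_width: 0.0495
finger_force: 42.7
```

Request:
move_arm(commands=[{"slide":[0,0,0.001],"turn":[0,0,0],"jaw":0.4},{"slide":[0,0,0.0008],"turn":[0,0,0],"jaw":0.4},{"slide":[0,0,0],"turn":[0,0,0],"jaw":0.4}])

```text
time_s: 17.75
ee_pos: [0.5081, -0.0616, 0.0392]
orientation: [3.14, -0.0, 1.543]
ft_force: [-0.7, 0.6, 3.6]
grip_width: 0.0497
finger_force: 43.1
```

Request:
move_arm(commands=[{"slide":[0,0,0],"turn":[0,0,0],"jaw":0.72},{"slide":[0,0,0],"turn":[0,0,0],"jaw":0.72},{"slide":[0,0,0],"turn":[0,0,0],"jaw":0.72},{"slide":[0,0,-0.02],"turn":[0,0,0],"jaw":0.72},{"slide":[0,0,-0.04],"turn":[0,0,0],"jaw":0.72},{"slide":[-0.03,0.0,-0.05],"turn":[0,0,0],"jaw":0.72},{"slide":[-0.03,0.001,-0.02],"turn":[0,0,0],"jaw":0.72},{"slide":[-0.03,0.001,0],"turn":[0,0,0],"jaw":0.72},{"slide":[0,0,0],"turn":[0,0,0],"jaw":0.72},{"slide":[0,0,0],"turn":[0,0,0],"jaw":0.72}])

```text
time_s: 19.0
ee_pos: [0.5069, -0.1513, 0.1683]
orientation: [3.141, -0.001, 1.542]
ft_force: [-0.3, 0.5, -0.6]
grip_width: 0.0615
finger_force: 0.0
```

```bash
cat >> h.py <<'E'
def allr(d,ts,zs,lo,hi,box=(0,0,512,384)):
  g=cv2.cvtColor(d['frame'],cv2.COLOR_RGB2GRAY);x0,y0,x1,y1=box
  for t in ts:
    cs,_=cv2.findContours((g[y0:y1,x0:x1]>t).astype(np.uint8),cv2.RETR_LIST,cv2.CHAIN_APPROX_NONE)
    for c in cs:
      c=c+np.array([x0,y0]);b=cv2.boundingRect(c)
      if lo<cv2.contourArea(c)<hi:
        for z in zs:
          p=np.array([ray(d,u[0],z)[:2] for u in c])*1000;rc=cv2.minAreaRect(p.astype(np.float32));print(t,b,z,np.round(rc[0],1),np.round(rc[1],1),round(rc[2],2))
E
python3 - <<'E'
from h import *
d=shot('wrist');delta(.509,-.165,.17,88.35)
print('top tin');allr(d,(190,225,245),(.092,),800,1e5,(100,0,400,210))
print('wing',proj(d,(.5084,-.164,.121)));u=proj(d,(.5084,-.164,.121)).astype(int)
g=cv2.cvtColor(d['frame'],cv2.COLOR_RGB2GRAY)
s=g[u[1]-36:u[1]+36:3,u[0]-36:u[0]+36:3];print(u);print('\n'.join(' '.join('%3d'%v for v in row) for row in s))
cv2.imwrite('pics/w7.png',d['frame'][:,:,::-1])
E
```

```text
t 19.05 pos [ 0.5069 -0.151   0.1683] rpy [ 1.7999e+02 -4.0000e-02  8.8410e+01] F [-0.1 -0.7 -0.1] j [-0.29  0.14 -0.11  1.32  0.    1.31] grip 0.06158171094287128 0.0
TURN deg [ 0.01 -0.04  0.06] then SLIDE mm [-13.9   2.5  -1.7] or SLIDE FIRST [-13.9   2.5  -1.7]
top tin
190 (226, 173, 123, 37) 0.092 [ 529.1 -156.9] [ 33.6 107.7] 89.35
190 (204, 26, 100, 122) 0.092 [502.6 -69.4] [92.5 76.7] 88.39
190 (347, 0, 27, 210) 0.092 [588.5 -91.4] [166.3   5.8] 88.37
190 (156, 0, 24, 210) 0.092 [432.5 -87. ] [166.2   7.1] 88.39
225 (207, 31, 97, 114) 0.092 [503.5 -69.9] [86.5 74.8] 88.37
225 (230, 27, 61, 102) 0.092 [507.5 -61.9] [75.9 46.8] 88.35
225 (347, 0, 27, 210) 0.092 [588.6 -91.4] [166.3   5.7] 88.34
225 (156, 0, 21, 165) 0.092 [432.4 -66.2] [124.6   5.7] 88.33
245 (234, 32, 52, 93) 0.092 [507.4 -62. ] [69.2 39.9] 88.37
245 (348, 0, 25, 210) 0.092 [588.6 -91.4] [166.3   5.3] 88.37
245 (156, 0, 21, 165) 0.092 [432.4 -66.2] [124.6   5.4] 88.4
wing [264.5 212.2]
[264 212]
209 207 208 207 191 190 189 193 193 193 193 192 193 191 191 191 192 193 194 195 196 197 213 214
126 208 205 207 190 
[... 1487 characters left out ...]
  35  38  39  38  37  37  37
 28  27  30  26  30  28  28  50 255  66 244 227  24  28  28  29  27  30  27  29  28  29  34  29
 28  31  26  28  34  32  27  28  26  68 251  22  32  27  26  29  29  28  29  29  28  30  30  28
 29  29  28  29  27  27  31  29  29  27  22  28  30  29  29  29  31  31  27  27  28  26  29  28
 27  28  28  29  28  30  31  31  28  30  26  27  31  28  27  30  28  30  32  31  31  30  28  28
 29  29  27  26  27  27  28  30  28  29  34  28  27  26  25  29  28  28  29  27  29  29  27  28
 28  29  30  28  29  30  29  28  26  27  31  29  30  28  28  28  28  29  31  28  30  29  26  29
 28  30  30  30  30  26  27  29  30  29  30  30  31  28  28  28  31  30  30  28  26  27  28  29
```

```bash
python3 - <<'E'
from h import *
d=shot('wrist')
P=[ray(d,u,.121) for u in((255.5,228.5),(258,221.5),(264,212),(267,206),(273,197),(275,193))]
for p in P:print(p)
v=P[-1]-P[0];print(np.linalg.norm(v),np.degrees(np.arctan2(v[1],v[0])), (P[0]+P[-1])/2)
v=P[3]-P[0];print(np.linalg.norm(v),np.degrees(np.arctan2(v[1],v[0])))
R=Ro.from_euler('z',-1.65,degrees=True);print('stud exp',np.array([.5113,-.066,0])+R.apply((0,-.098,.113)))
a=np.radians(54)
E
```

```text
[ 0.5007 -0.1778  0.121 ]
[ 0.5029 -0.1716  0.121 ]
[ 0.508  -0.1635  0.121 ]
[ 0.5105 -0.1585  0.121 ]
[ 0.5154 -0.1511  0.121 ]
[ 0.5171 -0.1478  0.121 ]
0.03419005703417297 61.336042889718534 [ 0.5089 -0.1628  0.121 ]
0.02164555381596874 63.07981424169412
stud exp [ 0.50847819 -0.16395937  0.113     ]
```

The new tin sits squarely on the column, within 1 mm. The wing lies at 61.4° in world axes and must end at about −1.65°. Grasping it now.

Request:
move_arm(commands=[{"slide":[0,0,0],"turn":[0,0,9],"jaw":0.45},{"slide":[0,0,0],"turn":[0,0,9],"jaw":0.45},{"slide":[0,0,0],"turn":[0,0,9],"jaw":0.45},{"slide":[-0.0101,0.0076,0],"turn":[0,0,0],"jaw":0.45},{"slide":[0,0,0.02],"turn":[0,0,0],"jaw":0.45},{"slide":[0,0,0],"turn":[0,0,0],"jaw":0.45}])

```text
time_s: 19.85
ee_pos: [0.5082, -0.1641, 0.1473]
orientation: [-3.14, -0.0, 1.074]
ft_force: [-0.3, -0.3, 0.1]
grip_width: 0.0389
finger_force: 0.0
```

```bash
python3 - <<'E'
from h import *
delta(.5087,-.1635,.086,61.4)
E
```

```text
t 19.85 pos [ 0.5082 -0.1641  0.1473] rpy [-179.89   -0.     61.52] F [-0.3 -0.3  0.1] j [-0.31  0.15 -0.14  1.28  0.    1.76] grip 0.03887156963581952 0.0
TURN deg [-0.11 -0.    0.12] then SLIDE mm [ 0.8  0.2 61.3] or SLIDE FIRST [ 0.8  0.3 61.3]
```

Request:
move_arm(commands=[{"slide":[0.0008,0.0002,0.025],"turn":[0,0,0],"jaw":0.45},{"slide":[0,0,0.02],"turn":[0,0,0],"jaw":0.45},{"slide":[0,0,0.016],"turn":[0,0,0],"jaw":0.45},{"slide":[0,0,0],"turn":[0,0,0],"jaw":0.45},{"slide":[0,0,0],"turn":[0,0,0],"jaw":0.05},{"slide":[0,0,0],"turn":[0,0,0],"jaw":0.05},{"slide":[0,0,0],"turn":[0,0,0],"jaw":0.05},{"slide":[0,0,0],"turn":[0,0,0],"jaw":0.05},{"slide":[0,0,0],"turn":[0,0,0],"jaw":0.05}], newtons=40)

```text
time_s: 20.98
ee_pos: [0.5092, -0.1634, 0.0888]
orientation: [3.141, -0.001, 1.071]
ft_force: [-4.7, 1.2, 6.1]
grip_width: 0.0085
finger_force: 41.6
```

Request:
move_arm(commands=[{"slide":[0,0,-0.002],"turn":[0,0,0],"jaw":0.05},{"slide":[0,0,0],"turn":[0,0,9],"jaw":0.05},{"slide":[0,0,0],"turn":[0,0,9],"jaw":0.05},{"slide":[0,0,0],"turn":[0,0,9],"jaw":0.05},{"slide":[0,0,0],"turn":[0,0,9],"jaw":0.05},{"slide":[0,0,0],"turn":[0,0,9],"jaw":0.05},{"slide":[0,0,0],"turn":[0,0,9],"jaw":0.05},{"slide":[0,0,0],"turn":[0,0,7],"jaw":0.05},{"slide":[0,0,0],"turn":[0,0,0],"jaw":0.05}])

```text
time_s: 22.1
ee_pos: [0.5096, -0.1642, 0.0889]
orientation: [3.141, -0.0, 0.008]
ft_force: [1.4, -3.5, -9.6]
grip_width: 0.0085
finger_force: 39.8
```

```bash
python3 - <<'E'
from h import *
delta(.5087,-.1635,.086,-1.65);print(r.observe()['moment'])
E
```

```text
t 22.1 pos [ 0.5096 -0.1642  0.0889] rpy [179.94  -0.     0.44] F [ 1.4 -3.5 -9.6] j [-0.31  0.17 -0.25  1.15 -0.    2.82] grip 0.00854263341248223 39.81211692094803
TURN deg [ 0.06 -0.    2.09] then SLIDE mm [-0.9 -0.7  2.9] or SLIDE FIRST [-0.9 -0.7  2.9]
[-0.83930194 -0.23201874 -0.00987266]
```

Request:
move_arm(commands=[{"slide":[0,0,0],"turn":[0,0,2],"jaw":0.05},{"slide":[0,0,0],"turn":[0,0,2],"jaw":0.05},{"slide":[0,0,0],"turn":[0,0,1],"jaw":0.05},{"slide":[0,0,0],"turn":[0,0,0],"jaw":0.05}])

```text
time_s: 22.6
ee_pos: [0.5096, -0.1642, 0.089]
orientation: [3.14, -0.0, -0.079]
ft_force: [1.0, -6.0, -11.9]
grip_width: 0.0086
finger_force: 42.2
```

```bash
python3 - <<'E'
from h import *
delta(.5087,-.1635,.086,-1.65);print(r.observe()['moment'])
E
```

```text
t 22.6 pos [ 0.5096 -0.1642  0.089 ] rpy [ 1.7993e+02 -1.0000e-02 -4.5200e+00] F [  1.   -6.  -11.9] j [-0.31  0.17 -0.25  1.15 -0.    2.91] grip 0.008565906525749555 42.17731028795242
TURN deg [ 0.07 -0.01 -2.87] then SLIDE mm [-0.9 -0.7  3. ] or SLIDE FIRST [-0.9 -0.6  3. ]
[-1.20537462 -0.35879937  0.73619381]
```

Request:
move_arm(commands=[{"slide":[0,0,0],"turn":[0,0,0],"jaw":0.45},{"slide":[0,0,0],"turn":[0,0,0],"jaw":0.45},{"slide":[0,0,0],"turn":[0,0,0],"jaw":0.45},{"slide":[0,0,-0.02],"turn":[0,0,0],"jaw":0.45},{"slide":[0,0,-0.03],"turn":[0,0,-3],"jaw":0.45},{"slide":[-0.03,0,-0.03],"turn":[0,0,0],"jaw":0.45},{"slide":[-0.03,0,0],"turn":[0,0,0],"jaw":0.45},{"slide":[0,0,0],"turn":[0,0,0],"jaw":0.45}])

```text
time_s: 23.6
ee_pos: [0.4485, -0.1617, 0.1708]
orientation: [3.141, -0.003, -0.029]
ft_force: [0.5, -0.1, 1.0]
grip_width: 0.0386
finger_force: 0.0
```

```bash
python3 - <<'E'
from h import *
d=shot('wrist');delta(.45,-.1635,.17,-1.65)
u=proj(d,(.5087,-.1637,.121)).astype(int);print(u,proj(d,(.5087+.017,-.1637,.121)))
g=cv2.cvtColor(d['frame'],cv2.COLOR_RGB2GRAY)
x0,y0=u[0]-35,u[1]-50
L=cv2.HoughLinesP(cv2.Canny(g[y0:y0+100,x0:x0+70],60,150),1,np.pi/360,18,minLineLength=20,maxLineGap=3)
for a,b,c,e in L[:,0]:
    p=ray(d,(a+x0,b+y0),.121);q=ray(d,(c+x0,e+y0),.121);v=q-p;print((a+x0,b+y0,c+x0,e+y0),p[:2],q[:2],round(np.linalg.norm(v)*1000,1),round(np.degrees(np.arctan2(v[1],v[0])),1))
s=g[u[1]-40:u[1]+40:4,u[0]-26:u[0]+28:2];print('\n'.join(' '.join('%3d'%v for v in row) for row in s))
E
```

```text
t 23.65 pos [ 0.4495 -0.1619  0.1704] rpy [ 1.7999e+02 -1.6000e-01 -1.6400e+00] F [0.6 0.1 0.3] j [-0.35  0.04 -0.22  1.31  0.    2.82] grip 0.038518261582543914 0.0
TURN deg [ 0.01 -0.16  0.01] then SLIDE mm [0.6 1.6 0.4] or SLIDE FIRST [0.6 1.6 0.4]
[261 118] [261.3  93.8]
(np.int64(280), np.int64(125), np.int64(281), np.int64(68)) [ 0.5032 -0.177 ] [ 0.5427 -0.1781] 39.5 -1.6
(np.int64(287), np.int64(127), np.int64(288), np.int64(68)) [ 0.5016 -0.1822] [ 0.5425 -0.1831] 40.9 -1.3
(np.int64(230), np.int64(79), np.int64(231), np.int64(135)) [ 0.5364 -0.1417] [ 0.4969 -0.1401] 39.5 177.7
(np.int64(264), np.int64(145), np.int64(264), np.int64(120)) [ 0.4887 -0.1647] [ 0.5072 -0.1652] 18.5 -1.5
(np.int64(257), np.int64(143), np.int64(257), np.int64(94)) [ 0.4904 -0.1594] [ 0.5257 -0.1606] 35.3 -1.9
(np.int64(255), np.int64(131), np.int64(255), np.int64(102)) [ 0.4994 -0.1582] [ 0.5202 -0.159 ] 20.8 -2.2
(np.int64(280), np.int64(130), np.int64(280), np.int64(155)) [ 0.4996 -0.177 ] [ 0.4807 -0.1768] 18.9 179.4
(np.int64(261), np.int64(145), np.int64(261), np.int64(102)) [ 0.4888 -0.1624
[... 1918 characters left out ...]
 103 217 223 130 150 234 160 177 155 250 247 254  69
182 181 180 182 182 181 182 180 167 155 184 212 223 121 102 215 220 145 168 178 178 178 139 250 247 255  46
180 178 177 177 178 177 177 179 178 179 175 209 221 121 102 216 220 133 179 179 178 181 122 251 247 255  41
179 180 177 177 176 176 176 177 178 179 180 163 111 102 101 116 110 175 176 177 179 180 126 250 247 255  30
180 177 176 176 175 175 175 175 176 176 178 180 179 180 179 178 178 175 176 175 175 176 142 250 247 255  18
164 161 177 178 174 175 175 176 176 175 176 178 177 178 178 176 176 176 176 173 172 173 146 250 247 255  17
162 163 161 162 176 175 175 175 175 174 175 175 176 174 176 175 175 174 173 174 174 172 158 250 248 255   3
```

The stud is aligned (wing at −1.6°). Now to the cover.

Request:
move_arm(commands=[{"slide":[0,-0.043,-0.004],"turn":[0,0,0],"jaw":1},{"slide":[0,-0.043,-0.004],"turn":[0,0,0],"jaw":1},{"slide":[0,-0.043,-0.004],"turn":[0,0,0],"jaw":1},{"slide":[0,-0.043,-0.004],"turn":[0,0,0],"jaw":1},{"slide":[0,-0.043,-0.004],"turn":[0,0,0],"jaw":1},{"slide":[0,-0.043,-0.004],"turn":[0,0,0],"jaw":1},{"slide":[0,-0.043,0],"turn":[0,0,0],"jaw":1},{"slide":[0,-0.043,0],"turn":[0,0,0],"jaw":1},{"slide":[0,-0.043,0],"turn":[0,0,0],"jaw":1},{"slide":[0,0,0],"turn":[0,0,-9.6],"jaw":1},{"slide":[0,0,0],"turn":[0,0,-9.6],"jaw":1},{"slide":[0,0,0],"turn":[0,0,-9.6],"jaw":1},{"slide":[0,0,0],"turn":[0,0,-9.6],"jaw":1},{"slide":[0,0,0],"turn":[0,0,-9.6],"jaw":1},{"slide":[0,0,0],"turn":[0,0,-9.6],"jaw":1},{"slide":[0,0,0],"turn":[0,0,-9.6],"jaw":1},{"slide":[0,0,0],"turn":[0,0,-9.4],"jaw":1},{"slide":[0,0,0],"turn":[0,0,0],"jaw":1}])

```text
time_s: 25.9
ee_pos: [0.4524, 0.0968, 0.204]
orientation: [-3.117, -0.099, 1.475]
ft_force: [-0.0, 0.4, 0.1]
grip_width: 0.0857
finger_force: 0.0
```

```bash
python3 - <<'E'
from h import *
d=shot('wrist','w8.png');delta(.4497,.316,.2,75)
allr(d,(130,190,225),(.005,),300,2e5)
g=cv2.cvtColor(d['frame'],cv2.COLOR_RGB2GRAY)
print('slot exp',proj(d,(.4253,.2348,.005)),'handle',proj(d,(.45,.316,.04)))
print('dark blobs')
cs,_=cv2.findContours((g<70).astype(np.uint8),cv2.RETR_LIST,cv2.CHAIN_APPROX_NONE)
for c in cs:
  if cv2.contourArea(c)>150:
    for z in(.005,.042):
      p=np.array([ray(d,u[0],z)[:2] for u in c])*1000;rc=cv2.minAreaRect(p.astype(np.float32));print(cv2.boundingRect(c),z,np.round(rc[0],1),np.round(rc[1],1),round(rc[2],2))
E
```

```text
t 25.95 pos [0.4524 0.0967 0.204 ] rpy [-178.6    -5.69   84.43] F [-0.3  0.6  0.2] j [ 0.14  0.01 -0.18  1.39  0.1   1.81] grip 0.0851413649713558 0.0
TURN deg [-1.86 -5.56  9.49] then SLIDE mm [211.1 -59.3   4. ] or SLIDE FIRST [216.5 -23.3  26.2]
130 (304, 290, 46, 46) 0.005 [ 521.8 -110.4] [72.  63.8] 87.83
130 (274, 281, 25, 40) 0.005 [463.5 -84.7] [31.1 61.7] 3.01
130 (254, 261, 92, 63) 0.005 [486.  -75.3] [ 91.4 127.6] 88.28
130 (162, 250, 57, 85) 0.005 [325.  -64.7] [ 78.7 128.4] -0.0
130 (161, 218, 48, 33) 0.005 [332.8  24.4] [63.1 44.7] -0.0
130 (436, 159, 36, 32) 0.005 [693.4  76.5] [43.2 42.1] 23.75
130 (224, 145, 23, 23) 0.005 [415.  125.5] [28.7 28.9] 84.14
130 (215, 54, 35, 23) 0.005 [423.5 237.1] [17.6 41.8] 71.09
130 (406, 0, 106, 143) 0.005 [713.7 216.9] [111.1 181.9] 16.59
130 (0, 0, 313, 289) 0.005 [298.7 132.8] [378.8 417.7] 84.1
190 (306, 291, 44, 44) 0.005 [ 522.8 -111. ] [67.9 61.6] 88.13
190 (254, 261, 91, 63) 0.005 [485.9 -75.4] [ 91.  125.3] 88.38
190 (438, 165, 28, 23) 0.005 [691.7  75.1] [29.  30.9] 78.95
190 (436, 159, 36, 32) 0.005 [693.4  76.6] [43.  4
[... 1466 characters left out ...]
5] [31.1 19.8] 85.6
(148, 186, 72, 150) 0.005 [323.4 -19.8] [ 85.  221.3] 0.07
(148, 186, 72, 150) 0.042 [337.   -2.9] [ 76.5 199.4] 0.08
(418, 156, 56, 36) 0.005 [684.8  77.8] [45.  71.7] 79.86
(418, 156, 56, 36) 0.042 [662.5  85. ] [40.4 64.6] 79.99
(222, 143, 28, 27) 0.005 [415.7 126.1] [35.4 33. ] 38.9
(222, 143, 28, 27) 0.042 [420.2 128.5] [31.9 29.7] 38.93
(216, 56, 32, 19) 0.005 [423.3 237.2] [14.2 37.4] 71.21
(216, 56, 32, 19) 0.042 [427.  228.6] [12.8 33.8] 71.37
(0, 0, 512, 384) 0.005 [416.8  43.2] [526.5 779.7] 86.03
(0, 0, 512, 384) 0.042 [421.2  53.9] [474.2 702.2] 86.03
(230, 0, 21, 36) 0.005 [439.5 290.3] [38.1 22.8] 72.65
(230, 0, 21, 36) 0.042 [441.6 276.4] [34.2 20.5] 72.47
```

Request:
move_arm(commands=[{"slide":[0,0,0],"turn":[-0.9,-2.8,6.6],"jaw":1},{"slide":[0,0,0],"turn":[-0.9,-2.8,6.5],"jaw":1},{"slide":[0.031,-0.0181,0],"turn":[0,0,0],"jaw":1},{"slide":[0.031,-0.0181,0],"turn":[0,0,0],"jaw":1},{"slide":[0.031,-0.0181,0],"turn":[0,0,0],"jaw":1},{"slide":[0.031,-0.0181,0],"turn":[0,0,0],"jaw":1},{"slide":[0,0,0],"turn":[0,0,0],"jaw":1},{"slide":[0,0,0],"turn":[0,0,0],"jaw":1}])

```text
time_s: 26.95
ee_pos: [0.4229, 0.2367, 0.2039]
orientation: [-3.138, 0.003, 1.248]
ft_force: [0.5, 0.6, 0.3]
grip_width: 0.0856
finger_force: 0.0
```

```bash
python3 - <<'E'
from h import *
d=shot('wrist','w9.png');delta(.4548,.3301,.15,71.3)
allr(d,(150,200),(.005,),300,2e5)
g=cv2.cvtColor(d['frame'],cv2.COLOR_RGB2GRAY)
print('slot exp',proj(d,(.4234,.2373,.005)),'handle',proj(d,(.4548,.3301,.042)))
cs,_=cv2.findContours((g<70).astype(np.uint8),cv2.RETR_LIST,cv2.CHAIN_APPROX_NONE)
for c in cs:
  if cv2.contourArea(c)>150:
    for z in(.005,.042):
      p=np.array([ray(d,u[0],z)[:2] for u in c])*1000;rc=cv2.minAreaRect(p.astype(np.float32));print('dark',cv2.boundingRect(c),z,np.round(rc[0],1),np.round(rc[1],1),round(rc[2],2))
u=proj(d,(.4548,.3301,.042)).astype(int);print(g[u[1],u[0]-25:u[0]+25]);print(g[max(0,u[1]-75):u[1]+75:2,u[0]])
E
```

```text
t 27.0 pos [0.423  0.2364 0.2039] rpy [-1.798e+02  1.500e-01  7.147e+01] F [0.6 0.1 0.2] j [ 0.51  0.05 -0.13  1.4   0.    2.4 ] grip 0.08544588551149422 0.0
TURN deg [-0.2   0.15  0.17] then SLIDE mm [99.   0.  53.9] or SLIDE FIRST [99.1  0.5 53.6]
150 (0, 282, 51, 33) 0.005 [ 15.4 158.4] [97.2 28.4] 17.88
150 (275, 233, 21, 20) 0.005 [415.7 113.7] [29.9 28.6] 71.57
150 (475, 205, 37, 28) 0.005 [699.   57.9] [40.1 50.9] 71.46
150 (247, 152, 32, 15) 0.005 [423.3 237.4] [18.5 40.5] 70.71
150 (441, 39, 25, 31) 0.005 [674.4 286.6] [19.6 32.1] 18.32
150 (250, 19, 24, 114) 0.005 [453.2 331.3] [127.1  26.8] 71.57
150 (194, 5, 139, 169) 0.005 [447.7 312.3] [194.6 157.8] 71.37
150 (381, 0, 131, 187) 0.005 [701.5 251.9] [106.7 279.4] 18.87
200 (0, 283, 51, 32) 0.005 [ 14.4 157.3] [94.7 27. ] 17.88
200 (246, 152, 34, 15) 0.005 [423.4 237.7] [18.5 42.9] 71.5
200 (487, 118, 23, 29) 0.005 [716.1 176.5] [16.1 39. ] 18.44
200 (467, 88, 45, 76) 0.005 [712. 185.] [ 27.4 100.9] 19.03
200 (249, 19, 25, 115) 0.005 [452.5 330.8] [128.3  28. ] 71.57
200 (195, 5, 138, 168) 0.005 [448.8 312.6] [193.2 155.8]
[... 483 characters left out ...]
57
dark (254, 21, 18, 111) 0.042 [453.4 327.8] [111.2  17.8] 71.57
dark (0, 0, 512, 384) 0.005 [378.5 147.7] [561.5 856.1] 71.73
dark (0, 0, 512, 384) 0.042 [385.3 163.5] [504.7 769.5] 71.73
[239 239 239 238 239 239 238 239 239 239 239 240 240 166 137 142 146 148
 150 150  40  20  38  43  44  47  49  50  44  26  98 255 244 239 238 239
 239 238 239 239 239 239 239 239 238 239 239 239 239 239]
[ 19  10 151 242 237 238 238 237 238 255  23  51  51  47  48  47  48  48
  49  47  47  48  48  50  48  48  47  48  48  45  47  49  47  46  48  48
  47  47  47  45  47  46  46  45  47  46  47  46  47  46  45  47  44  45
  46  45  45  46  44  44  44  43  47  21  42  60 241 236 236 236 240 239
 240 239 239]
```

Cover origin is at (0.4546, 0.3304) with yaw −18.63°, from both plate and slot. Now above the handle.

Request:
move_arm(commands=[{"slide":[0.033,0,0.01],"turn":[-0.2,0.1,0.1],"jaw":1},{"slide":[0.033,0,0.02],"turn":[0,0,0],"jaw":1},{"slide":[0.033,0,0.02],"turn":[0,0,0],"jaw":1},{"slide":[0,0,0.03],"turn":[0,0,0],"jaw":1},{"slide":[0,0,0.03],"turn":[0,0,0],"jaw":1},{"slide":[0,0,0.03],"turn":[0,0,0],"jaw":1},{"slide":[0,0,0],"turn":[0,0,0],"jaw":1},{"slide":[0,0,0],"turn":[0,0,0],"jaw":1}])

```text
time_s: 28.0
ee_pos: [0.4552, 0.3304, 0.0651]
orientation: [3.141, -0.0, 1.246]
ft_force: [0.1, -0.4, 0.4]
grip_width: 0.0852
finger_force: 0.0
```

```bash
python3 - <<'E'
from h import *
delta(.4546,.3304,-.002,71.37)
E
```

```text
t 28.0 pos [0.4552 0.3304 0.0651] rpy [ 1.7996e+02 -3.0000e-02  7.1370e+01] F [ 0.1 -0.4  0.4] j [ 0.63  0.23 -0.23  1.11 -0.    2.52] grip 0.08520753038907272 0.0
TURN deg [ 0.04 -0.03 -0.  ] then SLIDE mm [-0.2 -0.5 67.1] or SLIDE FIRST [-0.2 -0.6 67.1]
```

Request:
move_arm(commands=[{"slide":[-0.0002,-0.0005,0.025],"turn":[0,0,0],"jaw":1},{"slide":[0,0,0.02],"turn":[0,0,0],"jaw":1},{"slide":[0,0,0.015],"turn":[0,0,0],"jaw":1},{"slide":[0,0,0.007],"turn":[0,0,0],"jaw":1},{"slide":[0,0,0],"turn":[0,0,0],"jaw":0.4},{"slide":[0,0,0],"turn":[0,0,0],"jaw":0.4},{"slide":[0,0,0],"turn":[0,0,0],"jaw":0.4},{"slide":[0,0,0],"turn":[0,0,0],"jaw":0.05},{"slide":[0,0,0],"turn":[0,0,0],"jaw":0.05},{"slide":[0,0,0],"turn":[0,0,0],"jaw":0.05},{"slide":[0,0,0],"turn":[0,0,0],"jaw":0.05}], newtons=40)

```text
time_s: 29.38
ee_pos: [0.4543, 0.3308, -0.0027]
orientation: [3.141, -0.0, 1.247]
ft_force: [1.3, -0.5, 5.2]
grip_width: 0.0113
finger_force: 40.0
```

Request:
move_arm(commands=[{"slide":[0,0,0],"turn":[0,0,0],"jaw":0},{"slide":[0,0,0],"turn":[0,0,0],"jaw":0},{"slide":[0,0,-0.01],"turn":[0,0,0],"jaw":0},{"slide":[0,0,-0.03],"turn":[0,0,0],"jaw":0},{"slide":[0,0,-0.04],"turn":[0,0,0],"jaw":0},{"slide":[0,0,-0.04],"turn":[0,0,0],"jaw":0},{"slide":[0,0,-0.04],"turn":[0,0,0],"jaw":0},{"slide":[0,0,0],"turn":[0,0,0],"jaw":0}], newtons=90)

```text
time_s: 30.38
ee_pos: [0.4549, 0.3316, 0.1597]
orientation: [3.139, -0.003, 1.247]
ft_force: [0.0, 0.5, -4.0]
grip_width: 0.0102
finger_force: 88.3
```

```bash
python3 - <<'E'
from h import *
delta(.5108,-.0659,.165,88.35)
d=shot('wrist');o=r.observe();R=Ro.from_euler('xyz',o['orientation']);p=o['ee_pos']
# plate far edge: cover y=+78 -> tool x .078, z=TCP+.0077 top
print('far corners exp',[proj(d,p+R.apply((.078,s*.078,-.0077))) for s in(-1,1)], [proj(d,p+R.apply((.078,s*.078,-.0027))) for s in(-1,1)])
g=cv2.cvtColor(d['frame'],cv2.COLOR_RGB2GRAY);print([ (c,[int(i) for i in np.where(g[90:210,c]>180)[0][:1]+90]) for c in(160,190,220,250,280,310,340,370)])
print([(rw,[int(i) for i in np.where(g[rw]>180)[0][[0,-1]]]) for rw in(150,170,190,210) if (g[rw]>180).any()])
E
```

```text
t 30.375 pos [0.4549 0.3316 0.1597] rpy [179.86  -0.2   71.45] F [ 0.   0.5 -4. ] j [ 0.63  0.2  -0.06  1.31 -0.    2.52] grip 0.010249211840478332 88.3448588848114
TURN deg [  0.17  -0.18 -16.9 ] then SLIDE mm [-395.7   67.3   -5.3] or SLIDE FIRST [-359.1  179.4   -6.1]
far corners exp [array([116.5,  91.4]), array([406.2,  91.5])] [array([120.9,  91.8]), array([401.8,  91.9])]
[(160, [91]), (190, [90]), (220, [90]), (250, [90]), (280, [90]), (310, [90]), (340, [90]), (370, [90])]
[(150, [123, 421]), (170, [126, 434]), (190, [128, 499]), (210, [275, 510])]
```

Request:
move_arm(commands=[{"slide":[0,0,-0.003],"turn":[0.1,-0.1,-8.45],"jaw":0},{"slide":[0,0,-0.003],"turn":[0.1,-0.1,-8.45],"jaw":0},{"slide":[-0.0283,0.0048,0],"turn":[0,0,0],"jaw":0},{"slide":[-0.0283,0.0048,0],"turn":[0,0,0],"jaw":0},{"slide":[-0.0283,0.0048,0],"turn":[0,0,0],"jaw":0},{"slide":[-0.0283,0.0048,0],"turn":[0,0,0],"jaw":0},{"slide":[-0.0283,0.0048,0],"turn":[0,0,0],"jaw":0},{"slide":[-0.0283,0.0048,0],"turn":[0,0,0],"jaw":0},{"slide":[-0.0283,0.0048,0],"turn":[0,0,0],"jaw":0},{"slide":[-0.0283,0.0048,0],"turn":[0,0,0],"jaw":0},{"slide":[-0.0283,0.0048,0],"turn":[0,0,0],"jaw":0},{"slide":[-0.0283,0.0048,0],"turn":[0,0,0],"jaw":0},{"slide":[-0.0283,0.0048,0],"turn":[0,0,0],"jaw":0},{"slide":[-0.0283,0.0048,0],"turn":[0,0,0],"jaw":0},{"slide":[-0.0283,0.0048,0],"turn":[0,0,0],"jaw":0},{"slide":[-0.0283,0.0048,0],"turn":[0,0,0],"jaw":0},{"slide":[0,0,0],"turn":[0,0,0],"jaw":0},{"slide":[0,0,0],"turn":[0,0,0],"jaw":0}])

```text
time_s: 32.67
ee_pos: [0.5085, -0.0669, 0.1622]
orientation: [-3.134, 0.003, 1.542]
ft_force: [-0.6, 0.6, -2.9]
grip_width: 0.0105
finger_force: 88.2
```

```bash
python3 - <<'E'
from h import *
delta(.5108,-.0659,.14,88.35)
d=shot('top','t9.png');g=cv2.cvtColor(d['frame'],cv2.COLOR_RGB2GRAY)
o=r.observe();R=Ro.from_euler('xyz',o['orientation']);p=o['ee_pos']
allr(d,(130,190),(p[2]+.0077,),150,1e4,(180,140,340,250))
print('cover centre by TCP',p+R.apply((-.019,0,0)),'slot',p+R.apply((-.098,0,0)))
w=shot('wrist');g=cv2.cvtColor(w['frame'],cv2.COLOR_RGB2GRAY)
print('far corners exp',[proj(w,p+R.apply((.078,s*.078,-.0077))) for s in(-1,1)])
for rw in(95,110,130,150):
  e=np.where(np.abs(np.diff(g[rw].astype(int)))>60)[0];print(rw,e,proj(w,p))
# measure left/right edges at rows as tool y on plate top
for rw in(110,130,150):
  for c in np.where(np.abs(np.diff(g[rw].astype(int)))>60)[0]:
    print(rw,c,(R.inv().apply(ray(w,(c+.5,rw),p[2]+.0077)-p)*1000).round(1))
E
```

```text
t 32.675 pos [ 0.5085 -0.0669  0.1622] rpy [-1.7958e+02  1.5000e-01  8.8330e+01] F [-0.6  0.6 -2.9] j [-0.13  0.11 -0.15  1.31 -0.    1.47] grip 0.010453179295621421 88.17418098449707
TURN deg [-0.42  0.15 -0.02] then SLIDE mm [ 1.1  2.2 22.2] or SLIDE FIRST [ 1.1  2.4 22.2]
130 (265, 169, 27, 55) 0.17031706442025668 [ 504.4 -146.3] [ 76.1 161.9] 87.66
130 (303, 141, 20, 20) 0.17031706442025668 [ 638.8 -254.2] [56.9 59. ] 87.41
130 (326, 140, 14, 41) 0.17031706442025668 [ 608.7 -312.1] [ 39.  123.2] 86.45
130 (180, 140, 19, 21) 0.17031706442025668 [653.  117.7] [62.7 54.5] 0.62
190 (265, 169, 27, 53) 0.17031706442025668 [ 507.5 -146.2] [ 76.1 155.3] 88.06
190 (327, 140, 13, 38) 0.17031706442025668 [ 613.2 -313.9] [ 36. 114.] 86.45
190 (180, 140, 17, 20) 0.17031706442025668 [654.5 120.7] [59.6 48.5] 0.55
cover centre by TCP [ 0.50825066 -0.08565515  0.16267146] slot [ 0.50600256 -0.16462283  0.16289761]
far corners exp [array([115.3,  90. ]), array([410.2,  90. ])]
95 [114 408] [262.5 220.8]
110 [116 141 381 382 406] [262.5 220.8]
130 [119 164 241 281 358 403] [262.5 220.8]
150 [121 122 165 166 234 241 280 281 356 400 401] [262.5 220.8]
110 116 [ 67.7 -79.   -7.4]
110 141 [ 67.7 -65.4  -7.5]
110 381 [67.8 63.8 -8.3]
110 382 [67.8 64.4 -8.3]
110 406 [67.8 77.2 -8.4]
130 119 [ 57.1 -78.8  -7.3]
130 164 [ 57.1 -54.   -7.5]
130 241 [ 57.1 -11.7  -7.8]
130 281 [57.2 10.3 -7.9]
130 358 [57.3 52.4 -8.2]
130 403 [57.3 77.1 -8.3]
150 121 [ 46.  -79.3  -7.3]
150 122 [ 46.  -78.7  -7.3]
150 165 [ 46.1 -54.5  -7.5]
150 166 [ 46.1 -54.   -7.5]
150 234 [ 46.1 -15.8  -7.7]
150 241 [ 46.1 -11.9  -7.7]
150 280 [46.1  9.9 -7.9]
150 281 [46.2 10.5 -7.9]
150 356 [46.3 52.5 -8.2]
150 400 [46.3 77.  -8.3]
150 401 [46.3 77.5 -8.3]
```

Request:
move_arm(commands=[{"slide":[0.001,0.0025,0.01],"turn":[-0.4,0.15,0],"jaw":0},{"slide":[0,0,0.015],"turn":[0,0,0],"jaw":0},{"slide":[0,0,0.007],"turn":[0,0,0],"jaw":0},{"slide":[0,0,0],"turn":[0,0,0],"jaw":0},{"slide":[0,0,0],"turn":[0,0,0],"jaw":0}])

```text
time_s: 33.4
ee_pos: [0.5123, -0.0665, 0.1321]
orientation: [3.138, 0.001, 1.542]
ft_force: [0.7, 0.3, -3.4]
grip_width: 0.0101
finger_force: 88.1
```

```bash
python3 - <<'E'
from h import *
delta(.511,-.0659,.11,88.35)
d=shot('scene','s9.png')
g=cv2.cvtColor(d['frame'],cv2.COLOR_RGB2GRAY)
for n,q in(('slot',(.5085,-.1637,.135)),('wing',(.5085,-.1637,.121)),('rim--',(.43,-.18,.097)),('rim-+',(.434,.013,.097))):print(n,proj(d,q))
E
```

```text
t 33.4 pos [ 0.5123 -0.0665  0.1321] rpy [1.7982e+02 5.0000e-02 8.8340e+01] F [ 0.7  0.3 -3.4] j [-0.13  0.12 -0.21  1.24 -0.    1.47] grip 0.010052834673855189 88.07490706443787
TURN deg [ 0.18  0.05 -0.01] then SLIDE mm [ 0.5 -1.3 22.1] or SLIDE FIRST [ 0.5 -1.4 22.1]
slot [279.9 181.1]
wing [279.8 184. ]
rim-- [297.8 197.7]
rim-+ [256.1 223.2]
```

Request:
move_arm(commands=[{"slide":[0.0005,-0.0012,0.003],"turn":[0.15,0,0],"jaw":0},{"slide":[0,0,0.005],"turn":[0,0,0],"jaw":0},{"slide":[0,0,0.004],"turn":[0,0,0],"jaw":0},{"slide":[0,0,0.002],"turn":[0,0,0],"jaw":0},{"slide":[0,0,0.002],"turn":[0,0,0],"jaw":0},{"slide":[0,0,0],"turn":[0,0,0],"jaw":0}])

```text
time_s: 34.2
ee_pos: [0.5109, -0.0659, 0.1157]
orientation: [-3.142, 0.001, 1.542]
ft_force: [-0.4, 0.8, -3.4]
grip_width: 0.0101
finger_force: 88.1
```

Request:
move_arm(commands=[{"slide":[0,0,0.004],"turn":[0,0,0],"jaw":0},{"slide":[0,0,0.004],"turn":[0,0,0],"jaw":0},{"slide":[0,0,0.004],"turn":[0,0,0],"jaw":0},{"slide":[0,0,0.003],"turn":[0,0,0],"jaw":0},{"slide":[0,0,0],"turn":[0,0,0],"jaw":0}])

```text
time_s: 34.83
ee_pos: [0.5107, -0.0659, 0.1005]
orientation: [-3.141, 0.001, 1.542]
ft_force: [0.5, -0.5, -2.3]
grip_width: 0.01
finger_force: 88.2
```

```bash
python3 - <<'E'
from h import *
delta(.511,-.0659,.0943,88.35);print(r.observe()['moment'])
E
```

```text
t 34.825 pos [ 0.5107 -0.0659  0.1005] rpy [-1.7997e+02  5.0000e-02  8.8340e+01] F [ 0.5 -0.5 -2.3] j [-0.13  0.13 -0.27  1.17 -0.    1.47] grip 0.009970670167393992 88.17110180854797
TURN deg [-0.03  0.05 -0.01] then SLIDE mm [0.  0.3 6.2] or SLIDE FIRST [0.  0.3 6.2]
[0.03432432 0.01401401 0.05342851]
```

Request:
move_arm(commands=[{"slide":[0,0.0002,0.002],"turn":[0,0,0],"jaw":0},{"slide":[0,0,0.0015],"turn":[0,0,0],"jaw":0},{"slide":[0,0,0.0015],"turn":[0,0,0],"jaw":0},{"slide":[0,0,0],"turn":[0,0,0],"jaw":0}])

```text
time_s: 35.33
ee_pos: [0.5114, -0.0659, 0.0965]
orientation: [3.141, 0.001, 1.542]
ft_force: [-2.1, 0.9, 3.8]
grip_width: 0.0102
finger_force: 89.2
```

Request:
move_arm(commands=[{"slide":[0,0,0.001],"turn":[0,0,0],"jaw":0},{"slide":[0,0,0.001],"turn":[0,0,0],"jaw":0},{"slide":[0,0,0.0008],"turn":[0,0,0],"jaw":0},{"slide":[0,0,0],"turn":[0,0,0],"jaw":0},{"slide":[0,0,0],"turn":[0,0,0],"jaw":0}])

```text
time_s: 35.95
ee_pos: [0.5114, -0.066, 0.0946]
orientation: [3.14, 0.001, 1.542]
ft_force: [-4.4, 0.9, 11.3]
grip_width: 0.0102
finger_force: 90.2
```

Request:
move_arm(commands=[{"slide":[0,0,0.0006],"turn":[0,0,0],"jaw":0},{"slide":[0,0,0.0006],"turn":[0,0,0],"jaw":0},{"slide":[0,0,0],"turn":[0,0,0],"jaw":0},{"slide":[0,0,0],"turn":[0,0,0],"jaw":0}])

```text
time_s: 36.45
ee_pos: [0.5115, -0.066, 0.0944]
orientation: [3.139, 0.001, 1.542]
ft_force: [-7.3, 1.1, 18.6]
grip_width: 0.0102
finger_force: 91.2
```

```bash
python3 - <<'E'
from h import *
delta(.511,-.0659,.0943,88.35);print(r.observe()['moment'])
w=shot('wrist');g=cv2.cvtColor(w['frame'],cv2.COLOR_RGB2GRAY)
o=r.observe();R=Ro.from_euler('xyz',o['orientation']);p=o['ee_pos']
# plate edges and rim edges (rim protrudes 2 mm beyond plate)
for rw in(110,130,150):
  e=np.where(np.abs(np.diff(g[rw].astype(int)))>35)[0];e=e[(e<150)|(e>375)];print(rw,[(int(c),float(ray(w,(c+.5,rw),.1)[0].round(4))) for c in e])
c=g[60:110,200];print(c)
E
```

```text
t 36.45 pos [ 0.5115 -0.066   0.0944] rpy [1.7984e+02 6.0000e-02 8.8340e+01] F [-7.3  1.1 18.6] j [-0.13  0.13 -0.28  1.16 -0.    1.47] grip 0.010167004961038943 91.16890668869019
TURN deg [ 0.16  0.06 -0.01] then SLIDE mm [ 0.  -0.5  0.1] or SLIDE FIRST [ 0.  -0.5  0.1]
[0.29251343 1.57651104 0.02960726]
110 [(115, 0.4332), (116, 0.4338), (127, 0.4398), (141, 0.4474), (380, 0.5778), (381, 0.5784), (382, 0.5789), (405, 0.5915), (406, 0.592)]
130 [(118, 0.4331), (119, 0.4336), (402, 0.591), (403, 0.5916)]
150 [(120, 0.4323), (121, 0.4329), (122, 0.4334), (400, 0.5911), (401, 0.5917)]
[ 17  17  18  15  20  21  18  19  20  19  18  19  15  18  19  17  19  17
  17  20  17  19  16  20  18  19  12  76 222 237 235 238 237 237 238 237
 236 237 236 237 237 237 238 237 237 236 237 237 237 236]
```

Request:
move_arm(commands=[{"slide":[0,-0.0006,0],"turn":[0,0,0],"jaw":0},{"slide":[0,0,0],"turn":[0,0,0],"jaw":0},{"slide":[0,0,0],"turn":[0,0,0],"jaw":0}])

```text
time_s: 36.88
ee_pos: [0.5115, -0.066, 0.0944]
orientation: [3.138, 0.001, 1.542]
ft_force: [-6.2, 1.7, 15.0]
grip_width: 0.0103
finger_force: 91.0
```

```bash
python3 - <<'E'
from h import *
delta(.511,-.0659,.0943,88.35);print(r.observe()['moment'])
E
```

```text
t 36.875 pos [ 0.5115 -0.066   0.0944] rpy [1.7978e+02 6.0000e-02 8.8350e+01] F [-6.2  1.7 15. ] j [-0.13  0.13 -0.28  1.15 -0.    1.47] grip 0.01026812313497919 90.95131874084473
TURN deg [ 0.22  0.06 -0.  ] then SLIDE mm [ 0.  -0.5  0.1] or SLIDE FIRST [ 0.  -0.5  0.1]
[2.27547339e-01 1.11496906e+00 5.93509434e-04]
```

Request:
move_arm(commands=[{"slide":[0,0,0],"turn":[0.2,0,0],"jaw":0},{"slide":[0,0,0.0005],"turn":[0,0,0],"jaw":0},{"slide":[0,0,0],"turn":[0,0,0],"jaw":0}])

```text
time_s: 37.25
ee_pos: [0.5114, -0.066, 0.0944]
orientation: [3.141, 0.001, 1.542]
ft_force: [-6.2, 1.7, 19.3]
grip_width: 0.0096
finger_force: 91.5
```

```bash
python3 - <<'E'
from h import *
delta(.511,-.0659,.0943,88.35);print(r.observe()['moment'])
E
```

```text
t 37.25 pos [ 0.5114 -0.066   0.0944] rpy [1.7998e+02 6.0000e-02 8.8350e+01] F [-6.2  1.7 19.3] j [-0.13  0.13 -0.28  1.16 -0.    1.47] grip 0.009608966484710216 91.45188331604004
TURN deg [ 0.02  0.06 -0.  ] then SLIDE mm [ 0.1 -0.4  0.1] or SLIDE FIRST [ 0.1 -0.4  0.1]
[ 0.28075081  1.4957973  -0.05352031]
```

Request:
move_arm(commands=[{"slide":[0,0,-0.0002],"turn":[0,0,0],"jaw":0},{"slide":[0,0,0],"turn":[0,0,0],"jaw":0},{"slide":[0,0,0],"turn":[0,0,0],"jaw":0},{"slide":[0,0,0],"turn":[0,0,0],"jaw":0}])

```text
time_s: 37.75
ee_pos: [0.5114, -0.066, 0.0944]
orientation: [3.141, 0.001, 1.542]
ft_force: [-7.0, 0.9, 18.9]
grip_width: 0.01
finger_force: 91.2
```

Fully home against the rim: the height stays at the same value between 15 and 19 N. Handing in.

```bash
python3 -c "
from cell import workorder
print(workorder.job_done())"
```

```text
the job is handed in; nothing more can be done
None
```

The loose tin is on the column (within about 1 mm), the stud is at its stop, and the cover is over the wing, pressed home on the rim and held there at about 19 N; the job is handed in, at 38 s of the 72 s allowed.

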